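# Hold the thickness gauge square on the marked lens

### The job

Take the pale green hand gauge out of the lilac tray, leaving the other tools in there, and set its spring tip inside the red-ringed mark of the lens on the stand. Hold the gauge square to the leaning lens face with its plunger pressed gently about halfway in (never to its stop) and finish like that, still holding it in place for the reading. Touch the stands and lenses with nothing but the gauge, leave the blue-marked lens alone and do not disturb the things lying round about.

Things in the scene. Friction and masses are not known exactly. Their poses are not given: they have to be found in the camera images.
- gauge: pale green hand gauge, white end caps, dark window on top, 0.1 kg. Body 64 long (x -40 to +24) x 20 wide x 26 high (z 0 to 26) mm, then a steel nose (to x = 37) and a 6 mm plunger; origin on its underside, x along it to the tip, z up as it lies in the tray, tip roughly away from the robot. Measuring axis: along x at z = 14 mm. Grip it across the 20 mm width near x = -8 mm; 20 N holds it well
- gauge_tip (a point): ball end (3 mm radius) of the gauge's plunger, its foremost point: at x = 52, y = 0, z = 14 mm in the gauge's frame when the plunger is out. It moves back with the plunger; axes as the gauge's
- gauge_plunger (a joint): how far the spring plunger is pressed into the gauge, m: 0 fully out, 0.010 at its stop. It takes 1 N to start moving and 0.4 N more for each mm, so 3 N halfway (0.005)
- tray: lilac open job tray, fixed in place, 178 (x) x 237 (y) x 55 mm high; origin at the centre of its underside, inner floor 2 mm up (about 142 x 200 mm at the floor). The gauge lies near its middle with at least 25 mm free at either side of its body
- pliers_red: small red-handled pliers, 119 mm long, lying in the tray on its -y side; stays there
- screwdriver_red: red precision screwdriver, 101 mm long, 11 mm thick, lying in the tray on its +y side; stays there
- screwdriver_black: black precision screwdriver, 101 mm long, 11 mm thick, in the tray by the +y wall; stays there
- stand_red: fixed easel-like lens stand, grey base 90 (x) x 80 (y) x 10 mm; origin on the worktop below the spot of its lens, base from x = -5 to +85 mm; at yaw 0 the lens looks to -x (towards the robot); the yaw varies. Aluminium plate behind the lens, two steel pegs with red rings under its rim, reaching 5 mm in front of the lens face
- lens_red: flat grey lens blank, 65 mm diameter, 6 mm thick, fixed on stand_red, leaning back 15 degrees. Origin at the centre of the front face, which is the middle of the red mark, 90 mm above the worktop; x points into the lens, square to the face (so the gauge's x must agree with it), that is away from the robot and 15 degrees downward; y along the worktop
- spot_red (a point): middle of the red mark on lens_red's front face: a red ring, 20 mm outer and 15 mm inner diameter, white inside with a red dot. Same point and axes as lens_red
- stand_blue: a second stand of the same make and size with a blue-marked lens and blue rings on the pegs. Which of the two stands is on the left varies; it must not be touched
- lens_blue: the lens on stand_blue, like lens_red but with a blue mark; must not be touched
- notebook: purple notebook, 148 x 109 x 14 mm, lying loose at the front of the worktop; bystander
- clear_box: small heap of bright sample pieces (their clear box hardly shows), 61 x 66 x 22 mm, loose on the worktop; bystander
Things that resemble listed ones, but are neither listed nor needed, are in the scene too. Leave any purple or turquoise look-alike of the screwdriver_red alone.

How it is judged:
By the outcome, as a careful person would: the job done as asked, in the order asked, and still so for the second after the job is handed in, while the arm keeps its last pose, push and grip.
It also fails if it takes over 48 s, if anything falls off the work surface, if the arm or the gripper's body presses on something with over 40 N, if the wrist force passes 120 N, or if a joint passes its speed limit or range.

### The arm

A 6-joint arm with a two-finger parallel gripper is mounted at the origin on a cart in front of the work surface, level with it; the furniture and walls round the work are solid. World frame = base frame: x ahead of the robot, y to its left, z up, the work surface at z = 0. Lengths are in mm, angles in degrees, forces in N, time in s.
With the tool pointing down it reaches from about 300 to 850 mm from the base axis. Payload 4.2 kg.
Tool frame: the origin (TCP) lies at the very end of the fingers, on their centre line; the grasp point (between the pads) lies 19 mm behind it; x points along the fingers, y is the direction in which the jaws open and shut, and the axes are right-handed (so a half turn about x gives the same grasp; the last joint's range is limited). The gripper opens to 91 mm and grips with 3 to 60 N. Pads are 32 mm wide; open, the fingers measure 118 mm over their backs; the gripper's body (76 mm by 178 mm) begins 60 mm behind the grasp point.
Start: joints at [-67.666, 18.312, 89.639, -0, 72.044, -1.146], TCP at [229.1, -527.405, 213.976] pointing down, gripper open.
Joint ranges: [-177.97, 177.97], [-48.28, 115.42], [12.27, 149.76], [-77.06, 257.06], [2.81, 150.46], [-146.56, 146.56]. Speed limits (degrees/s): [147.25, 147.25, 180, 180, 180, 180].

### API

Orientations are given as [roll, pitch, yaw] about the fixed x, y, z axes, in that order (R = Rz(yaw) Ry(pitch) Rx(roll)).
In Python, from workcell import sensors, grab_frame, job_done, finder gives the robot as it stands.
- The arm moves only by the tool play_rows, never from a script. Its argument "motion" is a list of rows, each a list of 5 numbers: the shift along the world's x, y, z in m, then the turn about the world's z in rad, then the opening, from 0 (shut) to 1 (fully open). In form: [[tx, ty, tz, roll, fingers], ...]. A call has exactly 8 rows; each row is the pose to reach, as a shift and turn from the pose commanded when the call began; what a row does not reach only later rows make up. A row lasts 1/12 s, in which the tool goes at most 41.7 mm and 7.16 degrees, less where a joint would pass 70% of its speed; a pose out of reach is approached as far as the arm can. A call with a gripper value outside its range is refused whole. The fingers move at their own pace and stop on an object; "squeeze" is the grip in N (left out, the last holds). Time passes only in rows, so rows that repeat a pose let the fingers close, or fill a call up. It gives the time, the measured TCP pose, the force and the opening at its end, in the units of the state.
- sensors.state(): the state, without advancing time (a new reading comes with each control period).
- grab_frame(name): name is "scene" or "top" or "wrist"; returns a dict with "img" (480x640x3 uint8, blue, green, red), "fx", "fy", "cx", "cy" (pixels), "rvec" (rotation vector, rad) and "tvec" (3), from world to camera coordinates, as OpenCV has them; the wrist camera has in their place "tool_from_camera" (4x4, takes a point from camera to tool coordinates, whose origin is the TCP and whose axes are the tool frame's). Camera axes: x right, y down, z forward; pixel columns grow to the right and rows downward; lengths in mm; the calibration is good to about 2 mm. A picture is of the moment at which its call begins: read the wrist's pose just before it. There is no depth.
- job_done(): hands the job in, once; it reports no verdict.
Trained networks look in a picture, given as the dict that the camera call returned (one of the last four; its "shot" number tells which), for a name from the list of things; names that differ only in an ending like _2 or _b are one class to them, and where a whole thing is asked for, a point or a joint stands for the part that bears it (a point fixed in the world has none). Each returns a list of dicts, best first, with "conf" (0 to 1); they miss things now and then, are a little off and sometimes report something else, mostly with a low value. They report only what shows in the picture. A call takes as long as a camera call. They do not tell look-alikes from the thing itself.
- finder.spot_in(picture, label): "point" ([column, row] in pixels, amid what is visible of it).
- finder.spot_point(picture, label): "point" ([column, row] in pixels: a listed point, or the origin of a listed thing).
The state is a dict: "time_s": time; "qpos": joint angles; "qvel": joint speeds; "effort": joint torques, N m; "ee_pos": TCP position; "ee_rot": TCP orientation; "force": force on the tool from outside, world axes, zero at the start; "torque": the same for the moment, N m; "gripper_width": finger opening in mm.
Only numpy, scipy, OpenCV 4.12 (cv2) and the standard library are available. Lean on these libraries where they do the work, as an engineer would, in place of code of your own. Each camera call takes 0.05 s, during which the arm holds its last target.

## Working session

There is one attempt and no reset: what is moved stays moved. The work goes in short steps, Python scripts to look and compute and a tool call to move; the robot and the scene stay as the last step left them, time stands still between calls to the robot, and variables do not carry over. Pictures are saved under pics/ and viewed, and the job is handed in when it is done.

Besides the shell and the picture viewer there is one more tool, called after ">>>" by a JSON object that holds its "fn" and its "kwargs". play_rows: Moves the arm, as the interface text tells. Its arguments: {"type":"object","properties":{"motion":{"type":"array","items":{"type":"array","items":{"type":"number"}}},"squeeze":{"type":"number"}},"required":["motion"]}

```bash
ls; mkdir -p pics
cat > h.py <<'E'
import numpy as np, cv2
from workcell import sensors, grab_frame, job_done, finder
from scipy.spatial.transform import Rotation as Ro
E
python3 - <<'E'
from h import *
print(sensors.state())
for n in ["scene","top","wrist"]:
    f=grab_frame(n); cv2.imwrite(f"pics/{n}0.png",f["img"])
    print(n,{k:v for k,v in f.items() if k!="img"})
    for l in ["gauge","gauge_tip","tray","pliers_red","screwdriver_red","screwdriver_black","stand_red","lens_red","spot_red","stand_blue","lens_blue","notebook","clear_box"]:
        try: r=[([round(x) for x in d["point"]],round(d["conf"],2)) for d in finder.spot_point(f,l)][:3]
        except Exception as e: r=e
        print(l,r)
E
```

```text
pics
{'time_s': 0.0, 'qpos': array([-6.76682005e+01,  1.83518177e+01,  8.97057037e+01,  7.43381644e-04,
        7.20420253e+01, -1.14637311e+00]), 'qvel': array([-0.03793268,  0.01941734, -0.10480827,  0.08535137, -0.04598649,
       -0.05870562]), 'effort': array([ 6.57786359e-05, -4.12461805e+01, -2.31969362e+01,  7.23748212e-02,
        4.55452956e-02, -1.66270465e-04]), 'ee_pos': array([ 228.89408647, -526.94387553,  213.12325231]), 'ee_rot': array([-91.55315835,  89.90045085, 111.92478446]), 'force': array([ 0.06622381, -0.40523846,  0.79232214]), 'torque': array([ 0.02021511,  0.00627858, -0.00112631]), 'gripper_width': 91.16865845639546}
scene {'fx': 477.94125910054044, 'fy': 477.94125910054044, 'cx': 314.21518721513024, 'cy': 235.15385574903803, 'rvec': array([ 2.1044954 , -0.7437317 ,  0.38452046]), 'tvec': array([-309.49049185,  294.10405075,  583.55528054]), 'shot': 1}
gauge [([256, 224], 0.85)]
gauge_tip []
tray [([254, 224], 0.76)]
pliers_red [([236, 203], 0.26)]
screwdriver_red [([292, 277], 0.57), ([237, 211], 0.56), ([343, 252], 0.45)]
screwdriver_black [([240, 203], 
[... 973 characters left out ...]
5, 275], 0.67)]
clear_box [([446, 287], 0.58)]
wrist {'fx': 423.2589783018759, 'fy': 423.2589783018759, 'cx': 315.9064923028537, 'cy': 232.98488953908372, 'tool_from_camera': array([[ 1.65584371e-04, -2.45683530e-01,  9.69350079e-01,
        -1.70293606e+02],
       [ 9.99999003e-01,  1.40028329e-03,  1.84084512e-04,
        -9.38239224e-01],
       [-1.40259125e-03,  9.69349082e-01,  2.45683517e-01,
        -6.89454346e+01],
       [ 0.00000000e+00,  0.00000000e+00,  0.00000000e+00,
         1.00000000e+00]]), 'shot': 3}
gauge []
gauge_tip []
tray []
pliers_red []
screwdriver_red []
screwdriver_black []
stand_red []
lens_red []
spot_red []
stand_blue []
lens_blue []
notebook []
clear_box []
```

View pics/scene0.png

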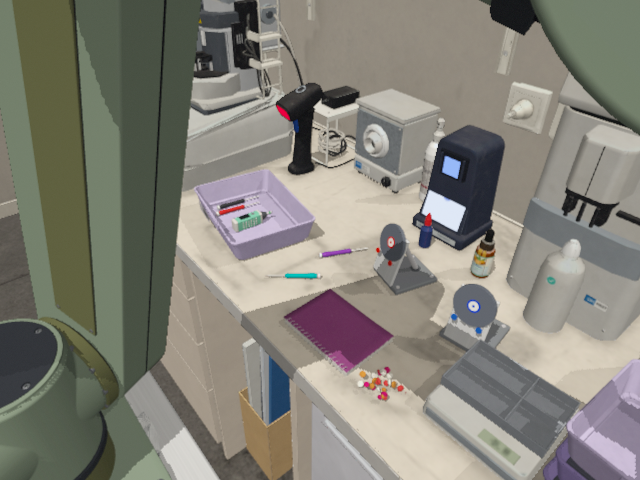

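View pics/top0.png

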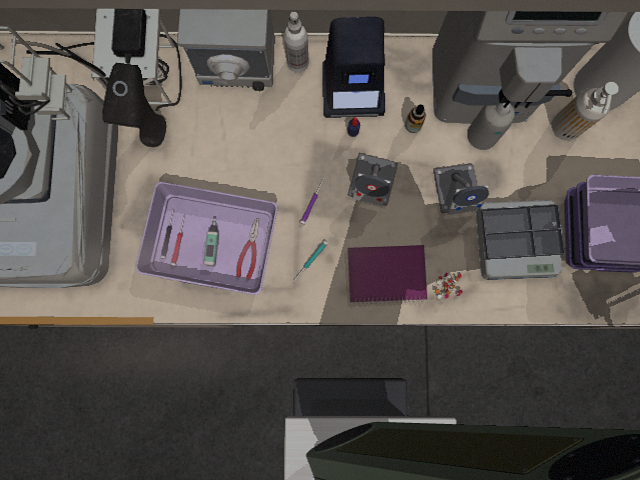

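View pics/wrist0.png

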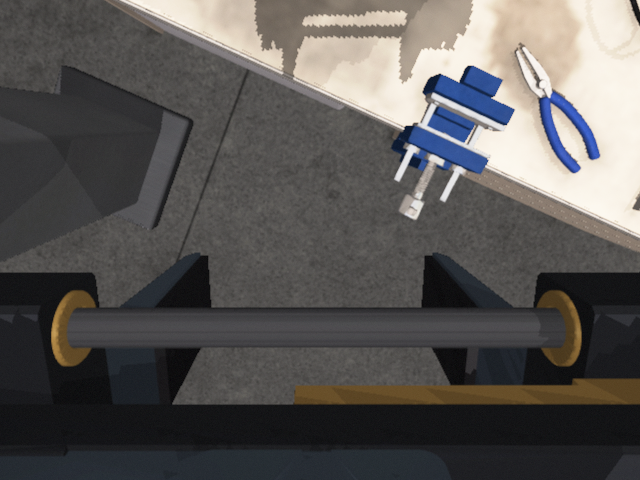

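```bash
cat >> h.py <<'E'
# static calibrations
CAL={"scene":dict(f=477.94125910054044,c=(314.21518721513024,235.15385574903803),rvec=[2.1044954,-0.7437317,0.38452046],tvec=[-309.49049185,294.10405075,583.55528054]),
"top":dict(f=605.7502389833119,c=(325.80899816133694,230.4068364098353),rvec=[2.13464426,-2.12752979,0.197213],tvec=[82.19425468,494.50189027,1098.90266194])}
WF=423.2589783018759; WC=(315.9064923028537,232.98488953908372)
T_TC=np.array([[1.65584371e-04,-2.45683530e-01,9.69350079e-01,-1.70293606e+02],[9.99999003e-01,1.40028329e-03,1.84084512e-04,-9.38239224e-01],[-1.40259125e-03,9.69349082e-01,2.45683517e-01,-6.89454346e+01],[0,0,0,1]])
def cam(name,pose=None):
    """returns f,c,R(world->cam),t"""
    if name in CAL:
        k=CAL[name]; return k["f"],k["c"],Ro.from_rotvec(k["rvec"]).as_matrix(),np.array(k["tvec"])
    p,rpy=pose
    W=np.eye(4);W[:3,:3]=Ro.from_euler("xyz",rpy,degrees=True).as_matrix();W[:3,3]=p
    M=np.linalg.inv(W@T_TC); return WF,WC,M[:3,:3],M[:3,3]
def proj(c,P):
    f,cc,R,t=c; q=(R@np.atleast_2d(P).T).T+t
    return q[:,:2]/q[:,2:]*f+np.array(cc)
def ray(c,px):
    f,cc,R,t=c; d=np.array([(px[0]-cc[0])/f,(px[1]-cc[1])/f,1.]); return -R.T@t, R.T@d
def onz(c,px,z):
    o,d=ray(c,px); return o+d*(z-o[2])/d[2]
def tri(obs):
    A=np.zeros((3,3));b=np.zeros(3)
    for c,px in obs:
        o,d=ray(c,px); d=d/np.linalg.norm(d); M=np.eye(3)-np.outer(d,d); A+=M;b+=M@o
    X=np.linalg.solve(A,b)
    return X,[np.round(proj(c,X)[0]-px,1) for c,px in obs]
E
python3 - <<'E'
from h import *
print(sensors.state()["time_s"])
T=cam("top");S=cam("scene")
for n,px,z in [("gauge body",(211,243),28),("tray",(211,240),2),("red spot",(371,187),90),("blue spot",(470,197),90),("TR base stand",(397,163),10)]:
    print(n,onz(T,px,z).round(1))
print(tri([(T,(371,187)),(S,(391,242))]))
print("tray rim corners",[onz(T,p,55).round(0)[:2].tolist() for p in [(158,181),(278,192),(263,291),(138,272)]])
img=cv2.imread("pics/top0.png")
a=cv2.resize(img[165:305,130:290],None,fx=5,fy=5,interpolation=cv2.INTER_CUBIC)[:600]
cv2.imwrite("pics/c1.png",cv2.resize(img[175:300,130:290],(768,600),interpolation=cv2.INTER_CUBIC))
cv2.imwrite("pics/c2.png",cv2.resize(img[140:230,335:495],(800,450),interpolation=cv2.INTER_CUBIC))
E
```

```text
2.1
gauge body [471.9 302.2  28. ]
tray [481.9 307.3   2. ]
red spot [567.1   1.5  90. ]
blue spot [ 549.1 -179.6   90. ]
TR base stand [636.8 -57.3  10. ]
(array([567.99429359,   0.89946743,  89.04642765]), [array([ 0.3, -0.3]), array([-0.5,  0.1])])
tray rim corners [[586.0, 402.0], [566.0, 174.0], [379.0, 199.0], [413.0, 430.0]]
```

View pics/c1.png

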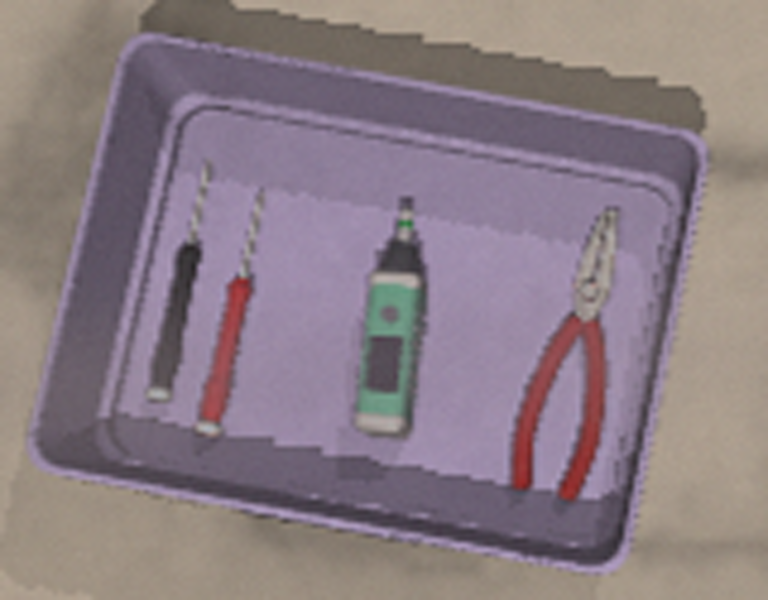

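View pics/c2.png

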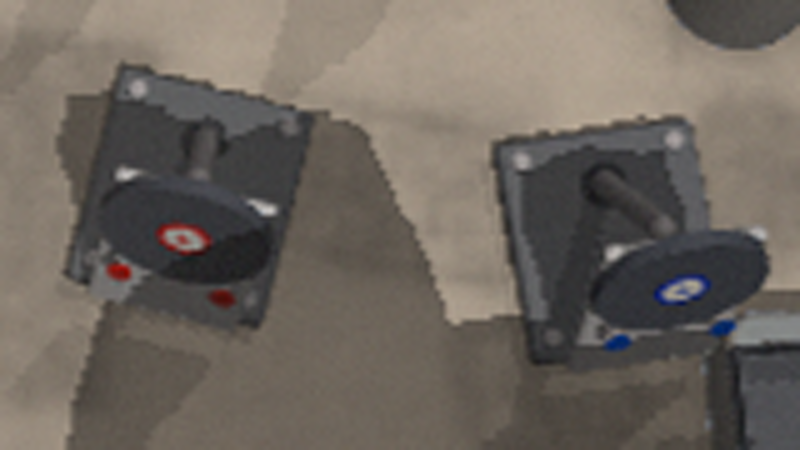

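Run:
```python
from h import *
T=cam("top");S=cam("scene")
R=Ro.from_euler("xyz",sensors.state()["ee_rot"],degrees=True).as_matrix()
print(R.round(3)); print("jaw ang",np.degrees(np.arctan2(R[1,1],R[0,1])),"toolz ang",np.degrees(np.arctan2(R[1,2],R[0,2])))
g=lambda x,y:(130+x/4.8,175+y/4.8)
tail=onz(T,g(382,420),28);head=onz(T,g(396,280),28);tip=onz(T,g(407,200),16)
print(tail,head,tip)
for a,b in [(tail,head),(tail,tip)]:
    d=b-a;print(np.degrees(np.arctan2(d[1],d[0])),np.linalg.norm(d[:2]))
s=lambda x,y:(335+x/5,140+y/5)
C=[onz(T,s(*p),10) for p in [(125,65),(65,280),(312,115),(258,325)]]
print(np.round(C,1))
for a,b in [(1,0),(3,2)]:
    d=C[b]-C[a];print("stand yaw",np.degrees(np.arctan2(d[1],d[0])),np.linalg.norm(d))
d=C[0]-C[2];print(np.degrees(np.arctan2(d[1],d[0]))-90,np.linalg.norm(d))
```

```text
[[ 0.     0.398 -0.917]
 [-0.    -0.917 -0.398]
 [-1.     0.    -0.   ]]
jaw ang -66.51703790767604 toolz ang -156.51703790019812
[434.49826076 303.55853928  28.        ] [490.55450529 300.0539638   28.        ] [525.46468755 298.99355298  16.        ]
-3.577413797679764 56.16568881260125
-2.872875483601383 91.08089757580402
[[657.1  16.   10. ]
 [569.2  40.2  10. ]
 [636.8 -58.1  10. ]
 [551.4 -35.4  10. ]]
stand yaw -15.39428038499123 91.22103729529525
stand yaw -14.900699778708686 88.41537554140704
-15.305785391633307 76.83580942102441
```

>>> {"fn": "play_rows", "kwargs": {"motion": [[0.237,0.829,0,2.68,1],[0.237,0.829,0,2.68,1],[0.237,0.829,0,2.68,1],[0.237,0.829,0,2.68,1],[0.237,0.829,0,2.68,1],[0.237,0.829,0,2.68,1],[0.237,0.829,0,2.68,1],[0.237,0.829,0,2.68,1]]}}

```text
time_s: 2.77
ee_pos: [320.7, -205.1, 214.2]
ee_rot: [77.8, 89.9, -21.1]
force: [1.1, 0.6, 0.6]
gripper_width: 91.5
```

>>> {"fn": "play_rows", "kwargs": {"motion": [[0.145,0.509,0,1.68,1],[0.145,0.509,0,1.68,1],[0.145,0.509,0,1.68,1],[0.145,0.509,0,1.68,1],[0.145,0.509,0,1.68,1],[0.145,0.509,0,1.68,1],[0.145,0.509,0,1.68,1],[0.145,0.509,0,1.68,1]]}}

```text
time_s: 3.43
ee_pos: [412.1, 115.9, 214.3]
ee_rot: [47.0, 89.9, 5.5]
force: [-0.7, -1.8, -0.2]
gripper_width: 90.8
```

>>> {"fn": "play_rows", "kwargs": {"motion": [[0.054,0.188,-0.04,0.68,1],[0.054,0.188,-0.04,0.68,1],[0.054,0.188,-0.04,0.68,1],[0.054,0.188,-0.04,0.68,1],[0.054,0.188,-0.04,0.68,1],[0.054,0.188,-0.04,0.68,1],[0.054,0.188,-0.04,0.68,1],[0.054,0.188,-0.04,0.68,1]]}}

```text
time_s: 4.1
ee_pos: [465.8, 301.6, 173.7]
ee_rot: [-133.7, 89.9, -136.8]
force: [0.6, -0.5, 0.1]
gripper_width: 91.2
```

```bash
cat >> h.py <<'E'
def wshot(name):
    s=sensors.state(); f=grab_frame("wrist"); cv2.imwrite(f"pics/{name}.png",f["img"])
    R=Ro.from_euler("xyz",s["ee_rot"],degrees=True).as_matrix()
    print("t",round(s["time_s"],2),"p",s["ee_pos"].round(1),"rot",s["ee_rot"].round(2),"jaw",np.degrees(np.arctan2(R[1,1],R[0,1])).round(2),"tilt",R[2].round(3),"F",s["force"].round(2),"w",round(s["gripper_width"],1),"q",s["qpos"].round(1))
    return f,cam("wrist",(s["ee_pos"],s["ee_rot"])),s
E
python3 - <<'E'
from h import *
f,c,s=wshot("w1")
for l in ["gauge","gauge_tip"]:
    for d in finder.spot_point(f,l)[:2]: print(l,d["point"],d["conf"],onz(c,d["point"],2 if l=="gauge" else 16).round(1))
E
```

```text
t 4.1 p [465.8 301.6 173.7] rot [-133.73   89.94 -136.75] jaw 86.97 tilt [-1.    -0.001 -0.001] F [ 0.55 -0.53  0.07] w 91.2 q [ 31.7  18.2  95.9  -0.   66.  -55.2]
gauge [318.7, 219.2] 0.78 [471.7 302.6   2. ]
gauge_tip [316.7, 288.2] 0.58 [526.8 298.1  16. ]
gauge_tip [320.3, 226.7] 0.33 [474.8 303.6  16. ]
```

View pics/w1.png

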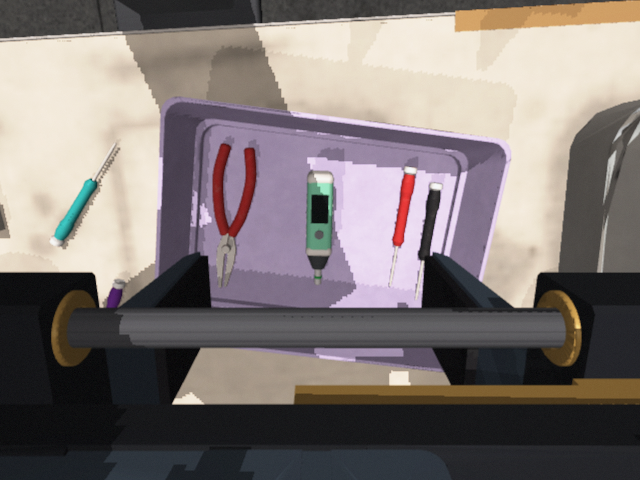

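Run:
```python
from h import *
img=cv2.imread("pics/w1.png")
c=cam("wrist",([465.8,301.6,173.7],[-133.73,89.94,-136.75]))
cr=img[160:300,270:370]
cv2.imwrite("pics/c3.png",cv2.resize(cr,None,fx=4,fy=4,interpolation=cv2.INTER_CUBIC))
hsv=cv2.cvtColor(img,cv2.COLOR_BGR2HSV)
m=(hsv[...,0]>50)&(hsv[...,0]<95)&(hsv[...,1]>50)&(hsv[...,2]>60); m[:160]=0;m[300:]=0;m[:,:280]=0;m[:,360:]=0
pts=[]
for r in range(184,250,6):
    k=np.where(m[r])[0]; print(r,k.min(),k.max()); 
    pts.append((onz(c,(k.min(),r),15),onz(c,(k.max()+1,r),15)))
for p in pts: print(p[0][:2].round(1),p[1][:2].round(1))
for n,px,z in [("tail top",(320,172),28),("bodyfront top",(318.5,255),28),("tip",(318,284),16)]: print(n,onz(c,px,z).round(1))
```

```text
184 308 332
190 308 332
196 307 332
202 307 332
208 307 331
214 307 331
220 307 331
226 307 331
232 307 331
238 307 330
244 307 330
[440.4 295.7] [441.4 315.2]
[445.1 295.5] [446.1 315. ]
[449.8 294.4] [450.8 314.8]
[454.6 294.1] [455.6 314.6]
[459.4 293.9] [460.4 313.6]
[464.2 293.6] [465.2 313.4]
[469.  293.3] [470.1 313.2]
[473.9 293. ] [475. 313.]
[478.9 292.8] [479.9 312.8]
[483.8 292.5] [484.8 311.8]
[488.8 292.2] [489.8 311.5]
tail top [430.2 305.5  28. ]
bodyfront top [494.6 301.1  28. ]
tip [523.2 299.4  16. ]
```

View pics/c3.png

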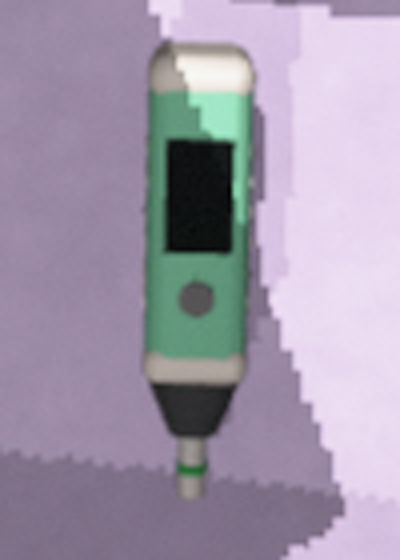

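>>> {"fn": "play_rows", "kwargs": {"motion": [[0,0.001,-0.03,-0.017,0.48],[0,0.001,-0.06,-0.017,0.48],[0,0.001,-0.09,-0.017,0.48],[0,0.001,-0.11,-0.017,0.48],[0,0.001,-0.11,-0.017,0.48],[0,0.001,-0.11,-0.017,0.48],[0,0.001,-0.11,-0.017,0.48],[0,0.001,-0.11,-0.017,0.48]]}}

```text
time_s: 4.92
ee_pos: [467.3, 303.2, 66.0]
ee_rot: [37.0, 89.8, 33.0]
force: [0.7, -1.3, 0.4]
gripper_width: 44.1
```

Run:
```python
from h import *
f,c,s=wshot("w2")
```

```text
t 4.92 p [467.3 303.2  66. ] rot [37.01 89.77 33.03] jaw 86.02 tilt [-1.     0.002  0.003] F [ 0.74 -1.34  0.41] w 44.1 q [ 31.8  24.3 103.9   0.   51.5 -54.2]
```

View pics/w2.png

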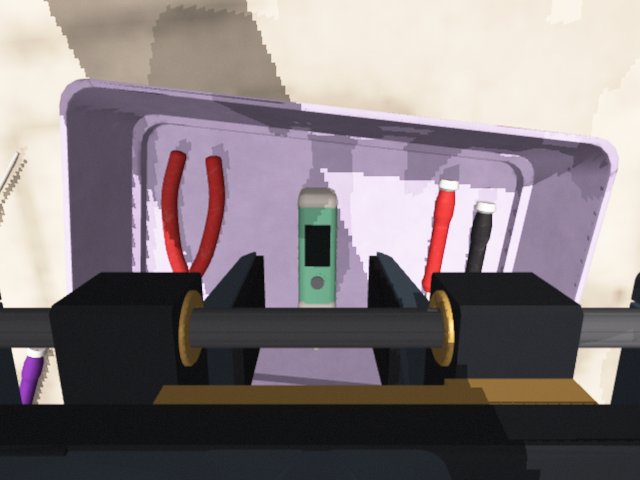

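>>> {"fn": "play_rows", "kwargs": {"motion": [[0,0,-0.025,0,0.48],[0,0,-0.045,0,0.48],[0,0,-0.055,0,0.48],[0,0,-0.061,0,0.48],[0,0,-0.061,0,0.48],[0,0,-0.061,0,0.1],[0,0,-0.061,0,0.1],[0,0,-0.061,0,0.1]], "squeeze": 20}}

```text
time_s: 5.63
ee_pos: [466.6, 303.0, 3.7]
ee_rot: [38.2, 89.9, 34.3]
force: [0.7, -0.4, 0.1]
gripper_width: 26.8
```

>>> {"fn": "play_rows", "kwargs": {"motion": [[0,0,0,0,0.1],[0,0,0,0,0.1],[0,0,0.01,0,0.1],[0,0,0.03,0,0.1],[0,0,0.06,0,0.1],[0,0,0.08,0,0.1],[0,0,0.08,0,0.1],[0,0,0.08,0,0.1]]}}

```text
time_s: 6.3
ee_pos: [466.5, 303.0, 84.4]
ee_rot: [36.2, 89.8, 32.3]
force: [-0.0, 0.8, -2.7]
gripper_width: 19.6
```

Run:
```python
from h import *
f,c,s=wshot("w3")
```

```text
t 6.3 p [466.5 303.   84.4] rot [36.22 89.84 32.28] jaw 86.06 tilt [-1.     0.002  0.002] F [-0.04  0.76 -2.67] w 19.6 q [ 31.8  23.1 102.8   0.   54.  -54.2]
```

View pics/w3.png

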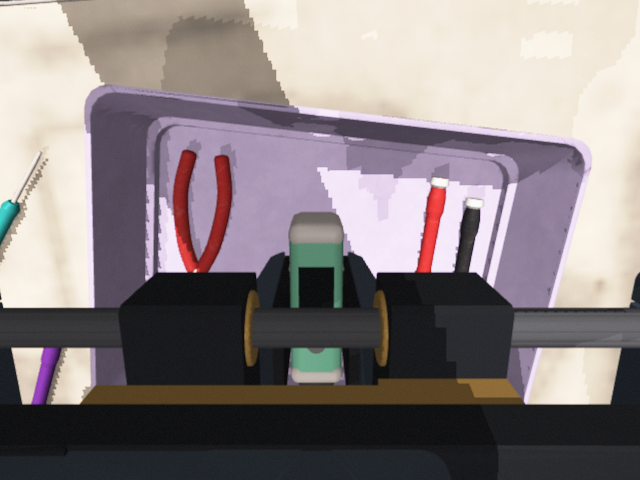

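Run:
```python
from h import *
img=cv2.imread("pics/w3.png")
c=cam("wrist",([466.5,303,84.4],[36.22,89.84,32.28]))
print("tail rear top(z~108)",onz(c,(317,213),106).round(1),"(213,z 98)",onz(c,(317,213),98).round(1))
for col in (280,317,350):
  for r in (100,105,110,115,120,125,130,135): print(col,r,onz(c,(col,r),55).round(1)[:2], img[r,col])
print("front body",onz(c,(317,382),108).round(1))
cv2.imwrite("pics/c4.png",cv2.resize(img[80:240,220:420],(800,640))[:600])
```

```text
tail rear top(z~108) [427.8 305.1 106. ] (213,z 98) [429.5 305.   98. ]
280 100 [385.4 291.4] [113 125 138]
280 105 [387.6 291.2] [122 100 113]
280 110 [389.7 291.1] [138 113 128]
280 115 [391.9 290.9] [78 63 73]
280 120 [394.1 290.7] [78 63 73]
280 125 [396.3 290.5] [96 79 89]
280 130 [398.5 290.3] [180 152 170]
280 135 [400.7 290.1] [166 138 156]
317 100 [386.6 308.1] [198 217 230]
317 105 [388.7 307.9] [191 209 225]
317 110 [390.9 307.8] [247 230 241]
317 115 [393.  307.6] [195 164 184]
317 120 [395.2 307.5] [82 68 76]
317 125 [397.4 307.3] [113  93 105]
317 130 [399.7 307.2] [112  93 103]
317 135 [401.9 307. ] [240 218 234]
350 100 [387.6 322.9] [193 212 227]
350 105 [389.7 322.8] [191 210 226]
350 110 [391.9 322.7] [189 208 223]
350 115 [394.1 322.6] [243 223 237]
350 120 [396.3 322.5] [82 68 75]
350 125 [398.5 322.4] [82 67 75]
350 130 [400.7 322.3] [80 65 73]
350 135 [402.9 322.2] [81 65 74]
front body [495.  300.6 108. ]
```

View pics/c4.png

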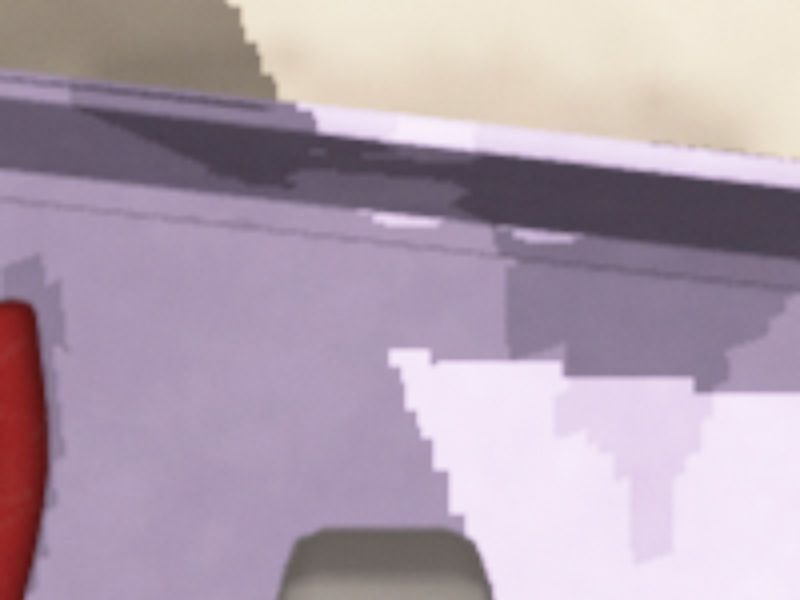

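>>> {"fn": "play_rows", "kwargs": {"motion": [[-0.02,-0.001,0,-0.07,0.1],[-0.042,-0.001,0,-0.07,0.1],[-0.042,-0.001,-0.018,-0.07,0.1],[-0.042,-0.001,-0.018,-0.07,0.1],[-0.042,-0.001,-0.018,-0.07,0.1],[-0.042,-0.001,-0.018,-0.07,0.1],[-0.042,-0.001,-0.018,-0.07,0.1],[-0.042,-0.001,-0.018,-0.07,0.1]], "squeeze": 12}}

```text
time_s: 7.02
ee_pos: [424.8, 301.9, 65.3]
ee_rot: [43.2, 89.9, 35.3]
force: [0.5, 0.1, -0.5]
gripper_width: 20.3
```

Run:
```python
from h import *
f,c,s=wshot("w4")
cv2.imwrite("pics/w4c.png",cv2.resize(f["img"][100:400,160:480],(640,600)))
f=grab_frame("scene"); cv2.imwrite("pics/s4c.png",cv2.resize(f["img"][150:270,170:330],(800,600),interpolation=cv2.INTER_CUBIC))
```

```text
t 7.02 p [424.8 301.9  65.3] rot [43.23 89.95 35.25] jaw 82.03 tilt [-1.     0.001  0.001] F [ 0.51  0.12 -0.5 ] w 20.3 q [ 34.1  21.7 108.6   0.   49.6 -47.9]
```

View pics/w4c.png

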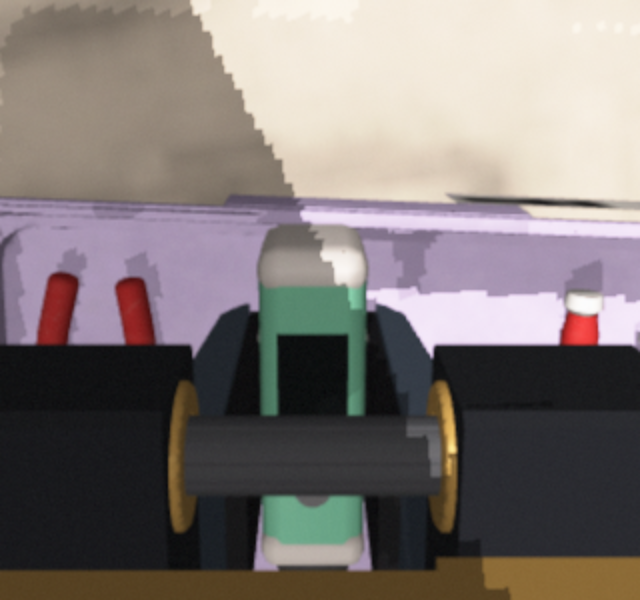

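View pics/s4c.png

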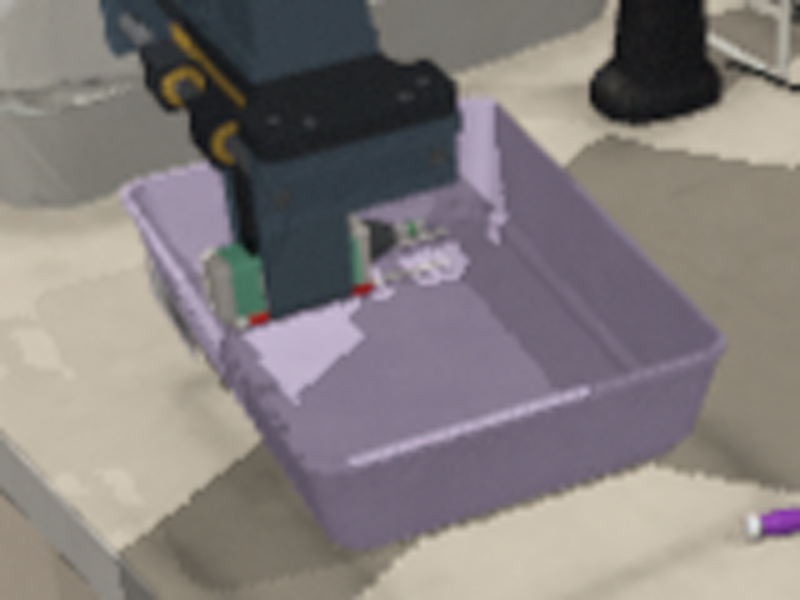

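>>> {"fn": "play_rows", "kwargs": {"motion": [[-0.003,0,0,0,0.1],[-0.003,0,-0.003,0,0.1],[-0.003,0,-0.006,0,0.1],[-0.003,0,-0.008,0,0.1],[-0.003,0,-0.01,0,0.1],[-0.003,0,-0.011,0,0.1],[-0.003,0,-0.012,0,0.1],[-0.003,0,-0.012,0,0.1]], "squeeze": 12}}

```text
time_s: 7.78
ee_pos: [421.8, 301.5, 53.6]
ee_rot: [3.3, 89.9, -4.6]
force: [1.1, -2.2, 4.2]
gripper_width: 19.9
```

Run:
```python
from h import *
f,c,s=wshot("w5")
cv2.imwrite("pics/w5c.png",cv2.resize(f["img"][100:400,160:480],(640,600)))
f=grab_frame("scene"); cv2.imwrite("pics/s5.png",f["img"]);cv2.imwrite("pics/s5c.png",cv2.resize(f["img"][180:240,200:280],(800,600),interpolation=cv2.INTER_CUBIC))
```

```text
t 7.78 p [421.8 301.5  53.6] rot [ 3.35 89.91 -4.56] jaw 82.09 tilt [-1.     0.     0.002] F [ 1.07 -2.15  4.18] w 19.9 q [ 3.430e+01  2.240e+01  1.097e+02 -1.000e-01  4.780e+01 -4.770e+01]
```

View pics/w5c.png

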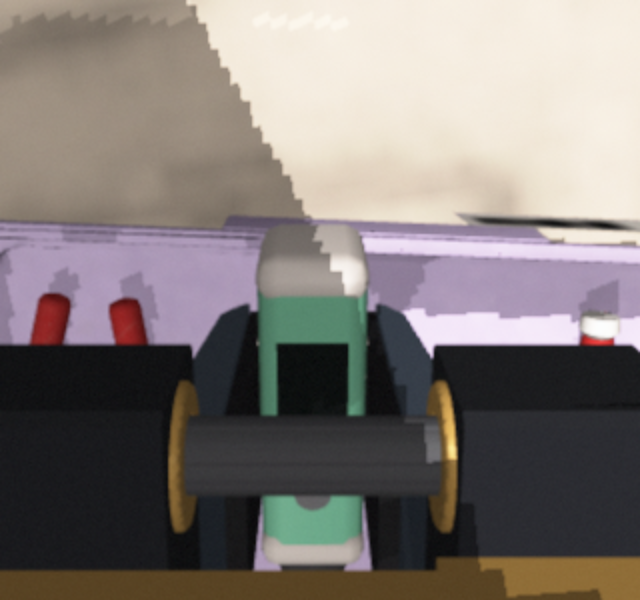

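View pics/s5c.png

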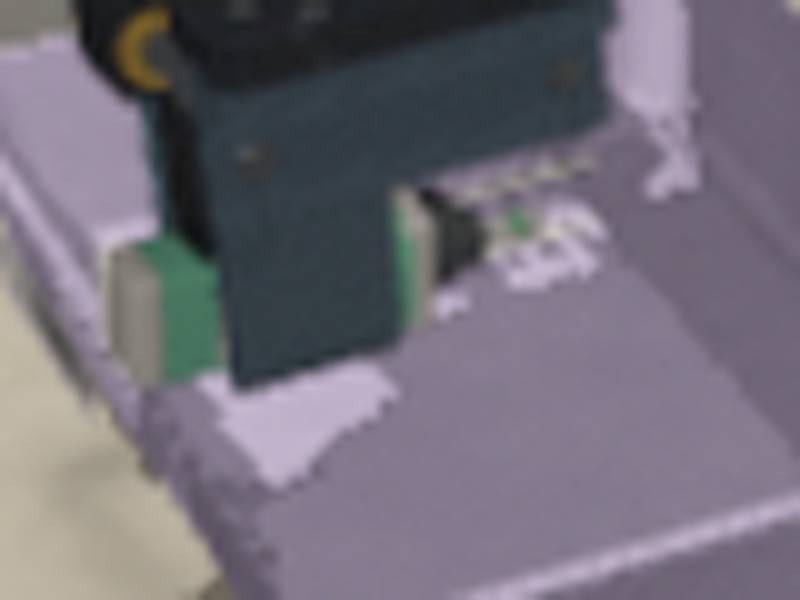

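>>> {"fn": "play_rows", "kwargs": {"motion": [[0,0,-0.001,0,0.1],[0,0,-0.002,0,0.1],[0,0,-0.003,0,0.1],[0,0,-0.004,0,0.1],[0,0,-0.005,0,0.1],[0,0,-0.006,0,0.1],[0,0,-0.006,0,0.1],[0,0,-0.006,0,0.1]], "squeeze": 12}}

```text
time_s: 8.55
ee_pos: [422.5, 301.5, 47.6]
ee_rot: [8.8, 89.8, 0.9]
force: [3.7, -4.6, 4.7]
gripper_width: 19.6
```

>>> {"fn": "play_rows", "kwargs": {"motion": [[0,0,0,0,0.1],[0,0,0,0,0.1],[0,0,0.01,0,0.1],[0,0,0.03,0,0.1],[0,0,0.06,0,0.1],[0,0,0.09,0,0.1],[0,0,0.09,0,0.1],[0,0,0.09,0,0.1]], "squeeze": 20}}

```text
time_s: 9.22
ee_pos: [421.6, 302.5, 138.6]
ee_rot: [53.7, 89.8, 45.7]
force: [0.5, -0.2, -0.5]
gripper_width: 19.2
```

Run:
```python
from h import *
f,c,s=wshot("w6")
cv2.imwrite("pics/w6c.png",cv2.resize(f["img"][100:400,160:480],(640,600)))
f=grab_frame("scene"); cv2.imwrite("pics/s6.png",f["img"]);cv2.imwrite("pics/s6c.png",cv2.resize(f["img"][140:230,200:320],(800,600),interpolation=cv2.INTER_CUBIC))
f=grab_frame("top"); cv2.imwrite("pics/t6.png",f["img"]);cv2.imwrite("pics/t6c.png",cv2.resize(f["img"][195:300,150:290],(800,600),interpolation=cv2.INTER_CUBIC))
```

```text
t 9.22 p [421.6 302.5 138.6] rot [53.66 89.78 45.7 ] jaw 82.04 tilt [-1.     0.003  0.002] F [ 0.45 -0.21 -0.5 ] w 19.2 q [ 3.440e+01  1.670e+01  1.036e+02  1.000e-01  5.940e+01 -4.770e+01]
```

View pics/w6c.png

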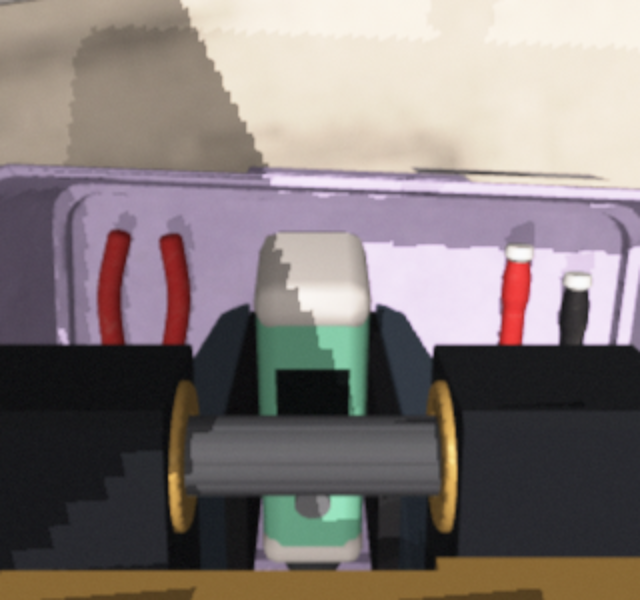

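View pics/s6c.png

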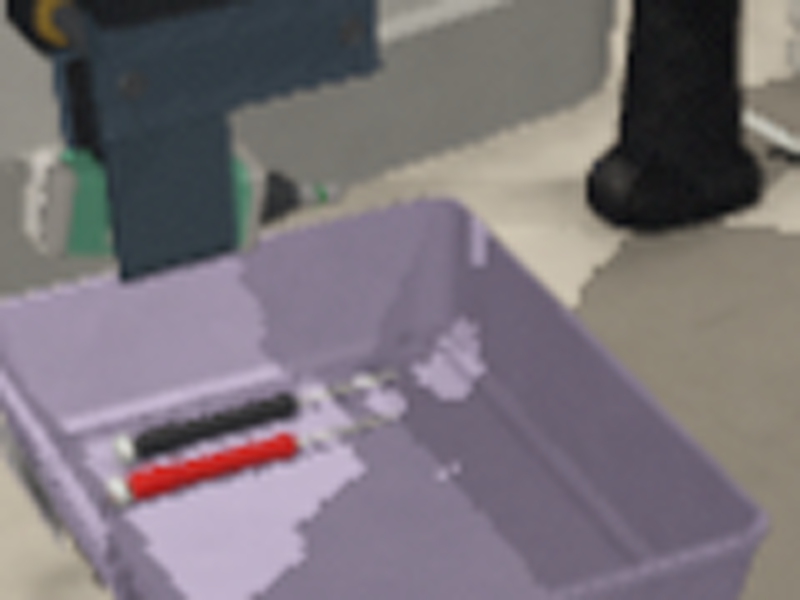

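View pics/t6c.png

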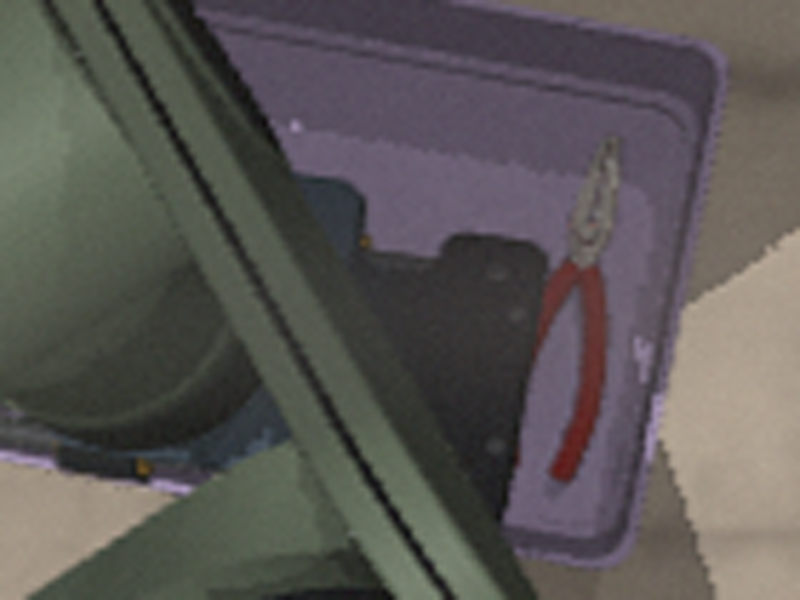

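Run:
```python
from h import *
for n in ("w3","w4","w6"):
    img=cv2.imread(f"pics/{n}.png")
    cv2.imwrite(f"pics/{n}z.png",cv2.resize(img[205:390,275:360],(340,740),interpolation=cv2.INTER_CUBIC)[:])
a=[cv2.resize(cv2.imread(f"pics/{n}.png")[205:390,275:360],(270,588),interpolation=cv2.INTER_CUBIC) for n in ("w3","w6")]
cv2.imwrite("pics/z.png",np.hstack(a))
for n in ("w3","w6"):
    img=cv2.imread(f"pics/{n}.png").astype(int)
    print(n)
    for col in (296,316):
        print(col,[(r,(img[r,col,1]-img[r,col,2]),img[r,col].sum()//3) for r in list(range(208,285,1))+list(range(345,390))])
```

```text
w3
296 [(208, np.int64(-17), np.int64(167)), (209, np.int64(-20), np.int64(167)), (210, np.int64(-18), np.int64(168)), (211, np.int64(-19), np.int64(168)), (212, np.int64(-18), np.int64(167)), (213, np.int64(-15), np.int64(151)), (214, np.int64(-9), np.int64(113)), (215, np.int64(-6), np.int64(95)), (216, np.int64(-5), np.int64(93)), (217, np.int64(-7), np.int64(97)), (218, np.int64(-7), np.int64(95)), (219, np.int64(-7), np.int64(96)), (220, np.int64(-5), np.int64(100)), (221, np.int64(-5), np.int64(100)), (222, np.int64(-5), np.int64(101)), (223, np.int64(-8), np.int64(105)), (224, np.int64(-7), np.int64(116)), (225, np.int64(-9), np.int64(124)), (226, np.int64(-8), np.int64(134)), (227, np.int64(-8), np.int64(141)), (228, np.int64(-8), np.int64(144)), (229, np.int64(-10), np.int64(148)), (230, np.int64(-10), np.int64(145)), (231, np.int64(-9), np.int64(149)), (232, np.int64(-8), np.int64(148)), (233, np.int64(-9), np.int64(151)), (234, np.int64(-10), np.int64(150)), (235, np.int64(-9), np.int64(152)), (236, np.int64(-8), np.int64(152)), (237, np.int64(-7), np.int64(149)), (238, np
[... 15785 characters left out ...]
np.int64(127)), (371, np.int64(56), np.int64(128)), (372, np.int64(48), np.int64(133)), (373, np.int64(10), np.int64(162)), (374, np.int64(-9), np.int64(177)), (375, np.int64(-10), np.int64(177)), (376, np.int64(-10), np.int64(177)), (377, np.int64(-12), np.int64(175)), (378, np.int64(-12), np.int64(174)), (379, np.int64(-9), np.int64(167)), (380, np.int64(-8), np.int64(142)), (381, np.int64(-4), np.int64(88)), (382, np.int64(-1), np.int64(46)), (383, np.int64(-2), np.int64(48)), (384, np.int64(-5), np.int64(55)), (385, np.int64(-24), np.int64(82)), (386, np.int64(-34), np.int64(100)), (387, np.int64(-33), np.int64(98)), (388, np.int64(-33), np.int64(98)), (389, np.int64(-31), np.int64(98))]
```

View pics/z.png

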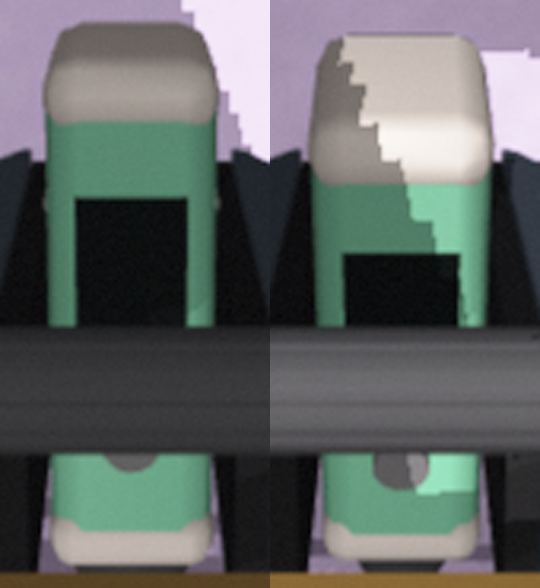

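```bash
cat > fit.py <<'E'
from h import *
from scipy.optimize import least_squares
# tool-frame camera: point (tool x, tool z) -> row
M=np.linalg.inv(T_TC)
def row(tx,tz):
    q=M@np.array([tx,0,tz,1.]); return q[1]/q[2]*WF+WC[1]
def inv(r,tx):  # row -> tool z at given tool x
    return least_squares(lambda z: row(tx,z[0])-r,[0]).x[0]
FX0=2.0   # tool x of gauge underside in flat grasp
w3=dict(gs=243.0,ws=267.0,be=353.0,ge=371.8,fe=382.3)
rear=212.0
tz={k:inv(r,FX0-26) for k,r in w3.items()}
# gauge x of features relative to pads centre (tool z)
tzr=inv(rear,FX0-1)
def model(p,names):
    u,h,th=p; th=np.radians(th); out=[]
    # rotation about grasp point (tool x=-19,tool z=0), tip-down th; then shift u along tool z, h up
    for n in names:
        if n=="rear": X,Z=tzr,-(FX0-1)   # along, up (up=-tool x)
        else: X,Z=tz[n],-(FX0-26)
        dx,dz=X,Z-19
        x=dx*np.cos(th)+dz*np.sin(th)+u; z=-dx*np.sin(th)+dz*np.cos(th)+h+19
        out.append(row(-z,x))
    return np.array(out)
def fit(obs,v=True):
    names=list(obs); o=np.array([obs[n] for n in names])
    r=least_squares(lambda p:model(p,names)-o,[0,0,10])
    if v: print("u,h,theta",r.x.round(2),"res",dict(zip(names,r.fun.round(2))))
    return r.x
if __name__=="__main__":
    print("tool z of features",{k:round(v,1) for k,v in tz.items()},"rear",round(tzr,1))
    fit(dict(gs=262.7,ws=284.2,be=358.7,ge=372.8,fe=380.7,rear=215.5))
    fit(dict(gs=262.7,ws=284.2,be=358.7,ge=372.8,fe=380.7))
E
python3 fit.py
```

```text
tool z of features {'gs': np.float64(-28.2), 'ws': np.float64(-19.1), 'be': np.float64(15.7), 'ge': np.float64(23.8), 'fe': np.float64(28.4)} rear -34.5
u,h,theta [ 3.25  0.51 13.34] res {'gs': np.float64(0.01), 'ws': np.float64(0.26), 'be': np.float64(-0.9), 'ge': np.float64(0.13), 'fe': np.float64(0.55), 'rear': np.float64(-0.05)}
u,h,theta [-1.25  9.41 17.34] res {'gs': np.float64(-0.33), 'ws': np.float64(0.54), 'be': np.float64(-0.57), 'ge': np.float64(0.1), 'fe': np.float64(0.27)}
```

```bash
cat > ov.py <<'E'
from fit import *
def gpt(p,X,Y,Z,s):
    """gauge-frame point -> world, for tool state s=(pos,rpy); FXg: gauge x = tool z + g0"""
    u,h,th=p; th=np.radians(th)
    dx=X-G0; dz=Z+(-FX0)-19
    x=dx*np.cos(th)+dz*np.sin(th)+u; z=-dx*np.sin(th)+dz*np.cos(th)+h+19
    W=Ro.from_euler("xyz",s[1],degrees=True).as_matrix()
    # tool y sign: gauge y (left of tip direction, up=z) ; tool z fwd, tool x down -> y = z_up x fwd
    return np.array(s[0])+W@np.array([-z,Y,x])
G0=(-40+34.5 + 24-28.4)/2   # gauge x at tool z=0
def wire(p,s):
    L=[]
    B=[gpt(p,x,y,z,s) for x in (-40,24) for y in (-10,10) for z in (0,26)]
    for a,b in [(0,1),(2,3),(4,5),(6,7),(0,2),(1,3),(4,6),(5,7),(0,4),(1,5),(2,6),(3,7)]: L.append((B[a],B[b]))
    L.append((gpt(p,24,0,14,s),gpt(p,52,0,14,s)))
    return L
def draw(img,c,p,s,box,sc,col=(0,0,255)):
    x0,y0,x1,y1=box
    im=cv2.resize(img[y0:y1,x0:x1],None,fx=sc,fy=sc,interpolation=cv2.INTER_CUBIC)
    for a,b in wire(p,s):
        q=(proj(c,[a,b])-[x0-0.5,y0-0.5])*sc
        cv2.line(im,tuple(int(v) for v in q[0]),tuple(int(v) for v in q[1]),col,1,cv2.LINE_AA)
    return im
E
python3 - <<'E'
from ov import *
s=([421.6,302.5,138.6],[53.66,89.78,45.7])
img=cv2.imread("pics/s6.png");S=cam("scene")
print(G0,(-S[2].T@S[3]).round(0))
a=draw(img,S,(3.25,.5,13.3),s,(195,155,260,190),6)
b=draw(img,S,(0.,6,17),s,(195,155,260,190),6)
r=cv2.resize(img[155:190,195:260],None,fx=6,fy=6,interpolation=cv2.INTER_CUBIC)
cv2.imwrite("pics/o1.png",np.vstack([r,np.vstack([a,b])])[:, :])
E
```

```text
-4.949999999999999 [  51. -422.  585.]
```

View pics/o1.png

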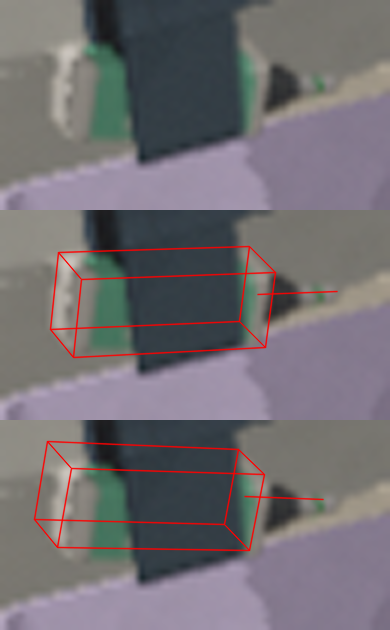

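Run:
```python
from ov import *
S=cam("scene")
s4=cv2.resize(cv2.imread("pics/s4c.png"),(160,120),interpolation=cv2.INTER_AREA)
full=np.zeros((480,640,3),np.uint8); full[150:270,170:330]=s4
st4=([424.8,301.9,65.3],[43.23,89.95,35.25]); st6=([421.6,302.5,138.6],[53.66,89.78,45.7])
i6=cv2.imread("pics/s6.png")
bx4=(203,183,273,223);bx6=(193,148,263,188)
def raw(i,b): return cv2.resize(i[b[1]:b[3],b[0]:b[2]],None,fx=8,fy=8,interpolation=cv2.INTER_CUBIC)
# without overlay
cv2.imwrite("pics/o2.png",np.vstack([raw(full,bx4),raw(i6,bx6)])[:600])
cv2.imwrite("pics/o3.png",np.vstack([draw(full,S,(0,0,0),st4,bx4,8),draw(i6,S,(2.5,2,13.5),st6,bx6,8)])[:])
```

```text
(no output)
```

View pics/o2.png

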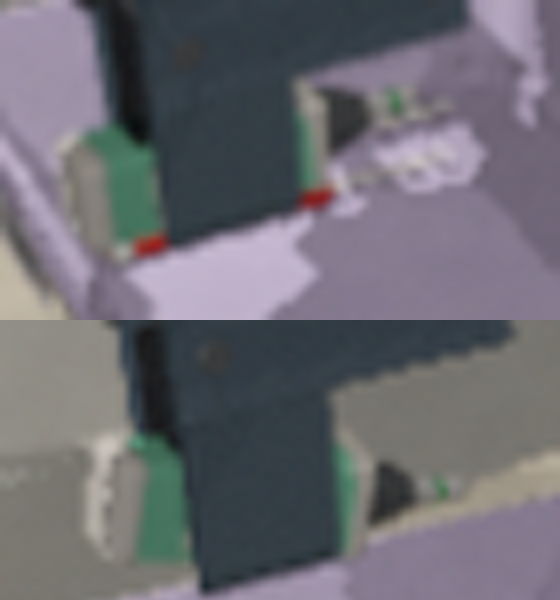

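View pics/o3.png

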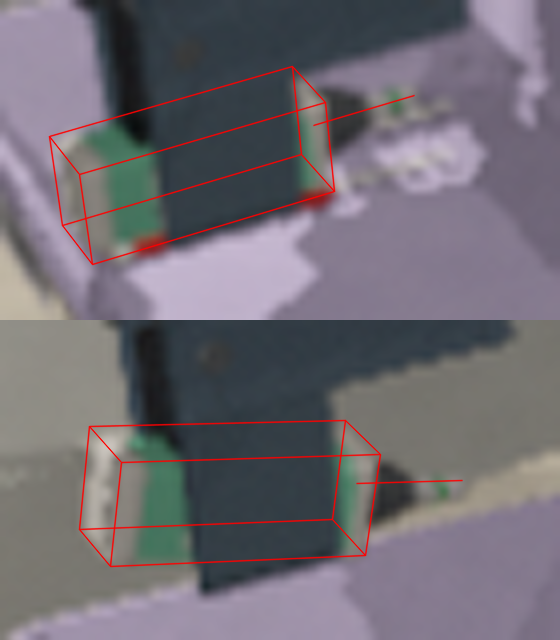

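Run:
```python
from h import *
S=cam("scene"); C=-S[2].T@S[3]
for P in [(380,-200,250),(350,-200,300),(350,-150,300),(400,-100,280),(400,-150,300),(330,-200,330),(400,-50,250)]:
    P=np.array(P,float); d=P-C; print(P,proj(S,P)[0].round(0),round(np.linalg.norm(d)),"view az",round(np.degrees(np.arctan2(d[1],d[0]))),"el",round(np.degrees(np.arcsin(d[2]/np.linalg.norm(d)))))
```

```text
[ 380. -200.  250.] [421. 278.] 520 view az 34 el -40
[ 350. -200.  300.] [408. 251.] 469 view az 37 el -37
[ 350. -150.  300.] [371. 228.] 495 view az 42 el -35
[ 400. -100.  280.] [370. 207.] 565 view az 43 el -33
[ 400. -150.  300.] [404. 211.] 527 view az 38 el -33
[ 330. -200.  330.] [397. 234.] 439 view az 39 el -35
[400. -50. 250.] [341. 210.] 611 view az 47 el -33
```

>>> {"fn": "play_rows", "kwargs": {"motion": [[0,0,0.03,0,0.1],[-0.042,-0.452,0.16,-0.73,0.1],[-0.042,-0.452,0.16,-0.73,0.1],[-0.042,-0.452,0.16,-0.73,0.1],[-0.042,-0.452,0.16,-0.73,0.1],[-0.042,-0.452,0.16,-0.73,0.1],[-0.042,-0.452,0.16,-0.73,0.1],[-0.042,-0.452,0.16,-0.73,0.1]]}}

```text
time_s: 10.03
ee_pos: [393.7, 20.9, 246.5]
ee_rot: [-134.3, 89.8, 175.7]
force: [0.8, -1.5, -1.2]
gripper_width: 20.0
```

>>> {"fn": "play_rows", "kwargs": {"motion": [[-0.014,-0.17,0.052,0,0.1],[-0.014,-0.17,0.052,0,0.1],[-0.014,-0.17,0.052,0,0.1],[-0.014,-0.17,0.052,0,0.1],[-0.014,-0.17,0.052,0,0.1],[-0.014,-0.17,0.052,0,0.1],[-0.014,-0.17,0.052,0,0.1],[-0.014,-0.17,0.052,0,0.1]]}}

```text
time_s: 10.7
ee_pos: [380.6, -146.4, 297.9]
ee_rot: [-168.3, 89.8, 141.9]
force: [-0.4, 0.5, -1.5]
gripper_width: 19.9
```

Run:
```python
from h import *
f,c,s=wshot("w7")
cv2.imwrite("pics/w7c.png",cv2.resize(f["img"][200:390,270:360],(270,570),interpolation=cv2.INTER_CUBIC))
f=grab_frame("scene"); cv2.imwrite("pics/s7.png",f["img"])
q=proj(cam("scene"),s["ee_pos"])[0].astype(int); x0,y0=q[0]-80,q[1]-70; print(x0,y0)
cv2.imwrite("pics/s7c.png",cv2.resize(f["img"][y0:y0+120,x0:x0+160],(800,600),interpolation=cv2.INTER_CUBIC))
```

```text
t 10.7 p [ 380.6 -146.4  297.9] rot [-168.32   89.81  141.93] jaw 40.25 tilt [-1.    -0.001 -0.003] F [-0.38  0.46 -1.47] w 19.9 q [-22.7   0.3  99.9   0.1  80.  -63. ]
309 147
```

View pics/s7c.png

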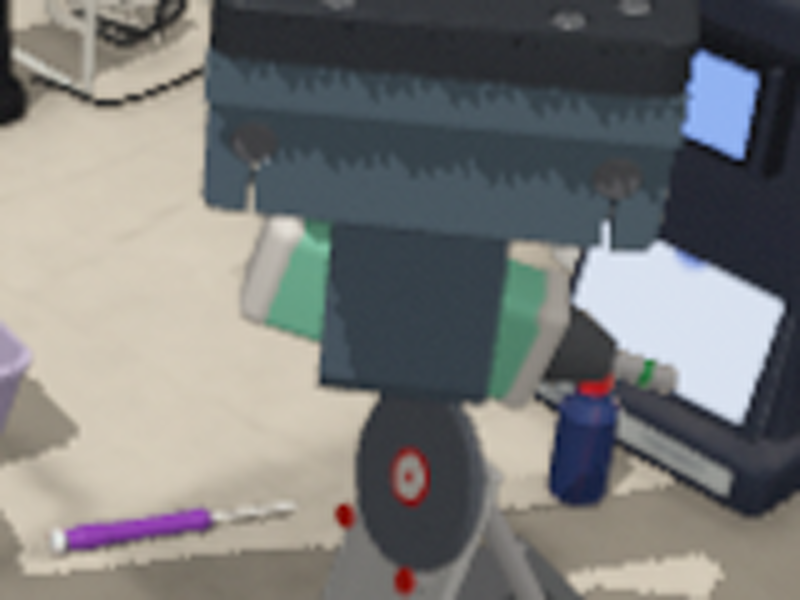

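View pics/w7.png

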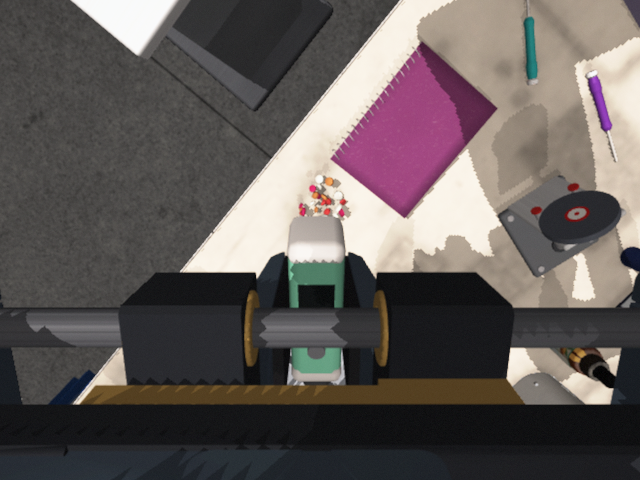

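Run:
```python
from ov import *
S=cam("scene"); s=([380.6,-146.4,297.9],[-168.32,89.81,141.93]); img=cv2.imread("pics/s7.png")
bx=(350,180,450,236)
o=[draw(img,S,p,s,bx,7) for p in [(3.2,.5,13.3),(2,3,15)]]
cv2.imwrite("pics/o4.png",np.vstack(o)[:800])
```

```text
(no output)
```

View pics/o4.png

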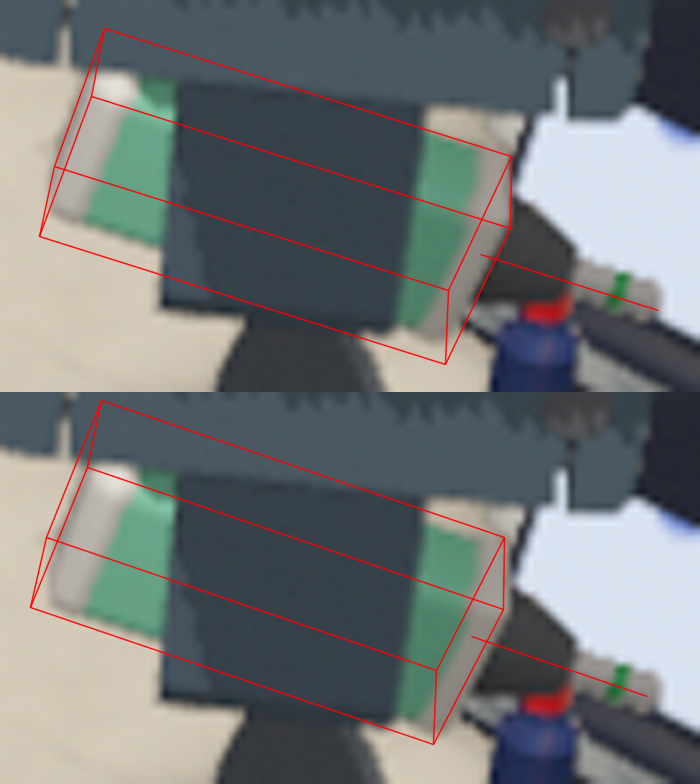

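Run:
```python
from ov import *
obs=dict(gs=262.7,ws=284.2,be=358.7,ge=372.8,fe=380.7,rear=215.5); names=list(obs); o=np.array([obs[n] for n in names])
for th in (13.5,14.3,15):
    r=least_squares(lambda p:model((p[0],p[1],th),names)-o,[0,0]); p=(*r.x,th)
    s0=([0,0,0],[0,0,0]); t=gpt(p,52,0,14,s0); a=gpt(p,0,0,14,s0); print(th,r.x.round(2),r.fun.round(2),"tip tool",t.round(1),"axis dir",((t-a)/52).round(3))
    # scene check
    s=([380.6,-146.4,297.9],[-168.32,89.81,141.93]); print("   scene tip px",proj(cam("scene"),gpt(p,52,0,14,s)).round(1),"seen (443.8,222.4)")
c7=cam("wrist",([380.6,-146.4,297.9],[-168.32,89.81,141.93]))
T=cam("top");S=cam("scene")
print(tri([(c7,(577,213.5)),(T,(371,187)),(S,(391,242.2))]))
print(tri([(c7,(577,213.5)),(S,(391,242.2))]))
print(onz(c7,(577,213.5),90),onz(T,(371,187),90))
# lens ellipse yaw: peg pixels? base corners in w7
img=cv2.imread("pics/w7.png"); cv2.imwrite("pics/w7l.png",cv2.resize(img[160:300,480:640],(800,700),interpolation=cv2.INTER_CUBIC)[:600])
```

```text
13.5 [3.17 0.69] [ 0.1   0.35 -0.9   0.1   0.5  -0.19] tip tool [ 0.4  0.  56.9] axis dir [0.233 0.    0.972]
   scene tip px [[443.5 223.9]] seen (443.8,222.4)
14.3 [2.77 1.57] [ 0.58  0.8  -0.9  -0.05  0.26 -0.84] tip tool [ 0.3  0.  56.2] axis dir [0.247 0.    0.969]
   scene tip px [[442.9 223.7]] seen (443.8,222.4)
15 [2.41 2.35] [ 1.01  1.19 -0.9  -0.19  0.04 -1.42] tip tool [ 0.1  0.  55.6] axis dir [0.259 0.    0.966]
   scene tip px [[442.3 223.5]] seen (443.8,222.4)
(array([567.84173781,   1.01584393,  88.37971013]), [array([0.4, 0.6]), array([ 0.2, -0.2]), array([-0.6,  0.2])])
(array([567.77229747,   0.72170471,  88.68899063]), [array([0.3, 0.9]), array([-0.5,  0.1])])
[566.1454745    0.79783768  90.        ] [567.12682374   1.48000778  90.        ]
```

View pics/w7l.png

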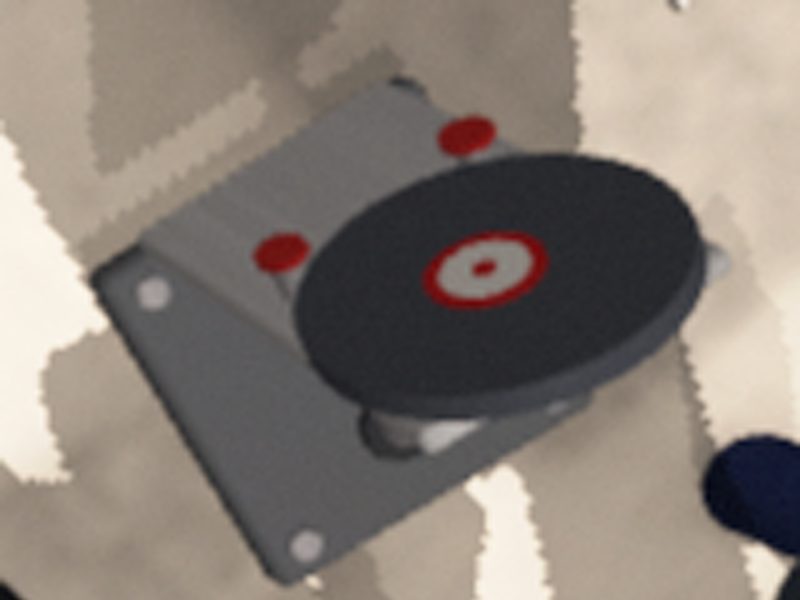

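Run:
```python
from h import *
c7=cam("wrist",([380.6,-146.4,297.9],[-168.32,89.81,141.93]))
g=lambda x,y:onz(c7,(480+x/5,160+y/5),10)
for n,a,b,off in [("side",(98,285),(275,575),0),("screws",(153,293),(306,545),0),("front",(110,265),(385,85),-90),("back",(300,578),(585,408),-90)]:
    d=g(*b)-g(*a); print(n,np.degrees(np.arctan2(d[1],d[0]))+off,np.linalg.norm(d))
```

```text
side -14.570044507551819 82.82416874364158
screws -14.470591706627738 71.86471698860177
front -13.979979624151895 67.91954382932686
back -15.183283109228398 71.23827300434385
```

>>> {"fn": "play_rows", "kwargs": {"motion": [[0.02,0.04,0,0.12,0.1],[0.04,0.08,-0.01,0.24,0.1],[0.06,0.11,-0.04,0.36,0.1],[0.08,0.14,-0.07,0.48,0.1],[0.09,0.16,-0.1,0.61,0.1],[0.099,0.17,-0.118,0.61,0.1],[0.099,0.17,-0.118,0.61,0.1],[0.099,0.17,-0.118,0.61,0.1]]}}

```text
time_s: 11.47
ee_pos: [478.9, 24.2, 179.6]
ee_rot: [-162.9, 89.7, -177.5]
force: [-0.3, -0.6, -0.9]
gripper_width: 20.0
```

Run:
```python
from h import *
f,c,s=wshot("w8")
```

```text
t 11.47 p [478.9  24.2 179.6] rot [-162.94   89.72 -177.54] jaw 75.4 tilt [-1.    -0.001 -0.005] F [-0.26 -0.62 -0.89] w 20.0 q [  1.5  11.4 104.5  -0.   64.3 -73.9]
```

View pics/w8.png

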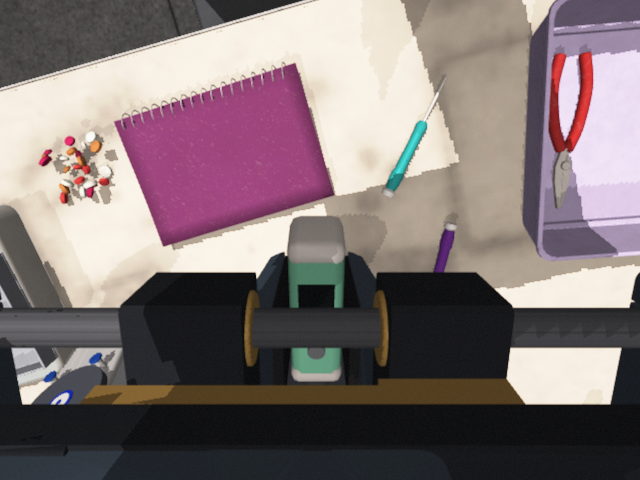

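>>> {"fn": "play_rows", "kwargs": {"motion": [[0,0,-0.02,0,0.1],[0.004,-0.001,-0.045,0,0.1],[0.008,-0.002,-0.065,0,0.1],[0.0105,-0.0025,-0.078,0,0.1],[0.0105,-0.0025,-0.0845,0,0.1],[0.0105,-0.0025,-0.0845,0,0.1],[0.0105,-0.0025,-0.0845,0,0.1],[0.0105,-0.0025,-0.0845,0,0.1]]}}

```text
time_s: 12.18
ee_pos: [491.5, 19.8, 98.3]
ee_rot: [16.8, 89.8, 1.9]
force: [-0.0, 0.9, -0.7]
gripper_width: 19.9
```

Run:
```python
from h import *
f,c,s=wshot("w9"); print(s["torque"].round(3))
f=grab_frame("scene"); cv2.imwrite("pics/s9.png",f["img"])
cv2.imwrite("pics/s9c.png",cv2.resize(f["img"][200:290,320:440],(800,600),interpolation=cv2.INTER_CUBIC))
f=grab_frame("top"); cv2.imwrite("pics/t9.png",f["img"])
cv2.imwrite("pics/t9c.png",cv2.resize(f["img"][155:245,320:440],(800,600),interpolation=cv2.INTER_CUBIC))
```

```text
t 12.18 p [491.5  19.8  98.3] rot [16.76 89.83  1.91] jaw 75.15 tilt [-1.     0.001  0.003] F [-0.03  0.91 -0.72] w 19.9 q [  1.   17.1 110.1   0.   52.7 -74.2]
[ 0.074 -0.183  0.026]
```

View pics/s9c.png

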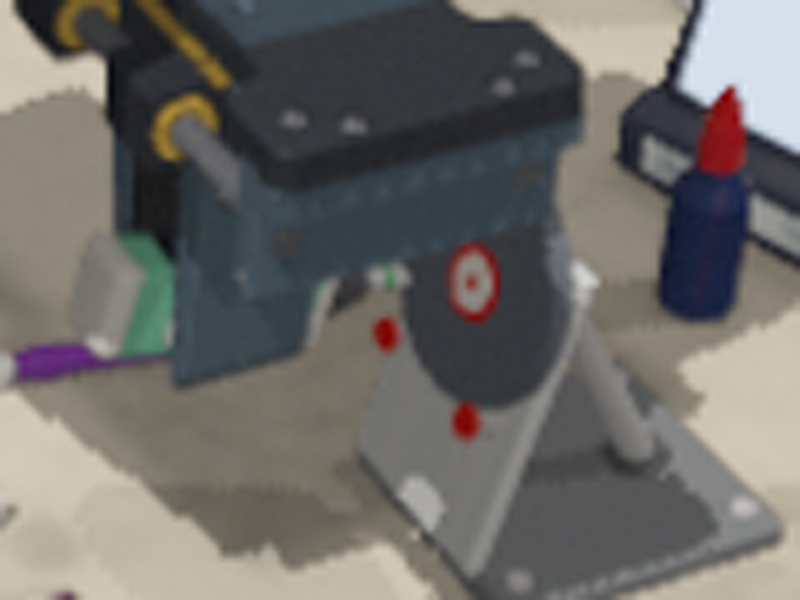

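View pics/t9c.png

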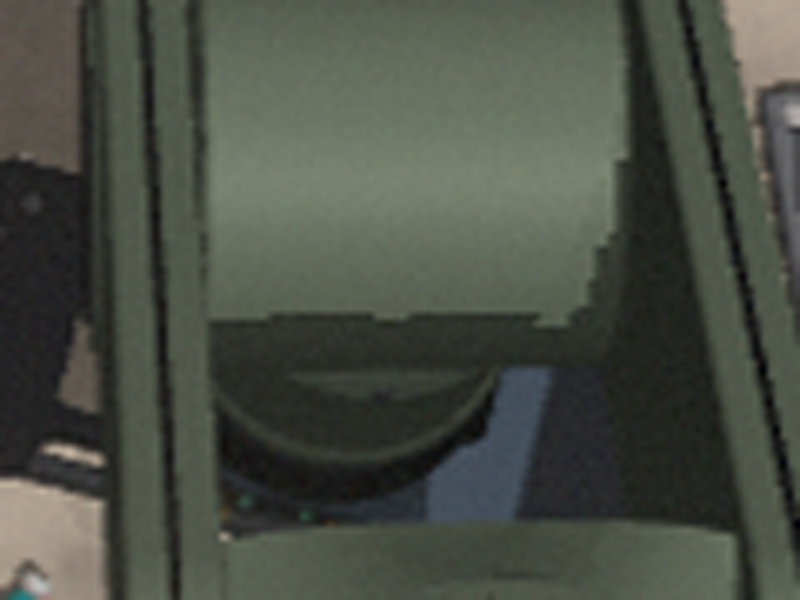

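Run:
```python
from ov import *
S=cam("scene")
for i in range(3):
    st=sensors.state(); print(st["time_s"],st["ee_pos"].round(1),st["force"].round(1),st["qpos"].round(2)); 
    if i<2: f=grab_frame("scene")
s=(st["ee_pos"],st["ee_rot"])
img=f["img"]
cv2.imwrite("pics/o5.png",draw(img,S,(2.8,1.5,14.2),s,(325,215,405,260),9))
p=(2.8,1.5,14.2); print(proj(S,gpt(p,52,0,14,s)),proj(S,[567.5,1,89.5]))
```

```text
12.3333 [491.1  19.9  97.8] [ 0.1 -0.7 -2.3] [ 9.8000e-01  1.7100e+01  1.1015e+02  1.0000e-02  5.2630e+01 -7.4190e+01]
12.3833 [491.   20.   97.6] [-0.9  0.3 -0.9] [  0.99  17.11 110.16   0.    52.63 -74.19]
12.4333 [490.9  20.   97.4] [ 0.  -0.  -0.3] [ 9.9000e-01  1.7130e+01  1.1017e+02  1.0000e-02  5.2620e+01 -7.4190e+01]
[[379.70659846 241.98056313]] [[390.33396259 241.95037743]]
```

View pics/o5.png

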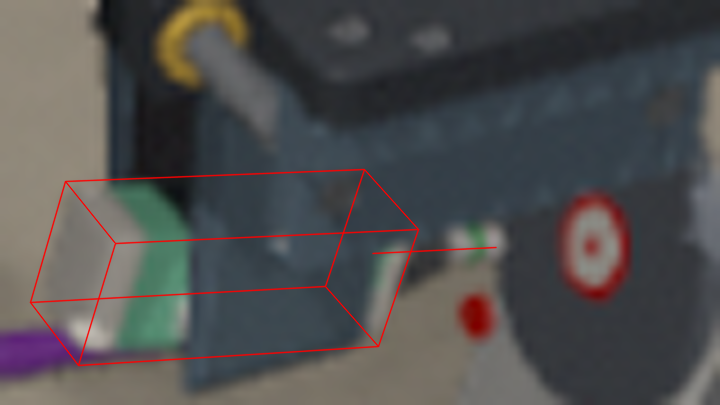

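>>> {"fn": "play_rows", "kwargs": {"motion": [[0.004,-0.001,-0.001,0,0.1],[0.008,-0.002,-0.002,0,0.1],[0.0112,-0.003,-0.003,0,0.1],[0.0112,-0.003,-0.003,0,0.1],[0.0112,-0.003,-0.003,0,0.1],[0.0112,-0.003,-0.003,0,0.1],[0.0112,-0.003,-0.003,0,0.1],[0.0112,-0.003,-0.003,0,0.1]]}}

```text
time_s: 13.1
ee_pos: [501.7, 17.0, 93.8]
ee_rot: [153.2, 90.0, 138.4]
force: [-0.5, -0.6, -1.1]
gripper_width: 19.9
```

>>> {"fn": "play_rows", "kwargs": {"motion": [[0,0,0,0,0.1],[0,0,0,0,0.1],[0,0,0,0,0.1],[0,0,0,0,0.1],[0,0,0,0,0.1],[0,0,0,0,0.1],[0,0,0,0,0.1],[0,0,0,0,0.1]]}}

```text
time_s: 13.77
ee_pos: [501.8, 17.0, 93.8]
ee_rot: [69.9, 90.0, 55.1]
force: [0.3, -1.0, -1.4]
gripper_width: 19.9
```

Run:
```python
from ov import *
S=cam("scene")
st=sensors.state(); f=grab_frame("scene"); img=f["img"]; cv2.imwrite("pics/s10.png",img)
print(st["time_s"],st["ee_pos"].round(1),st["ee_rot"].round(1),st["force"].round(1))
s=(st["ee_pos"],st["ee_rot"]);p=(2.8,1.5,14.2)
cv2.imwrite("pics/o6.png",np.vstack([cv2.resize(img[215:260,325:405],None,fx=9,fy=9,interpolation=cv2.INTER_CUBIC),draw(img,S,p,s,(325,215,405,260),9)])[:800])
print(proj(S,gpt(p,52,0,14,s)))
```

```text
13.7667 [501.8  17.   93.8] [69.9 90.  55.1] [ 0.3 -1.  -1.4]
[[385.30763974 242.1211201 ]]
```

View pics/o6.png

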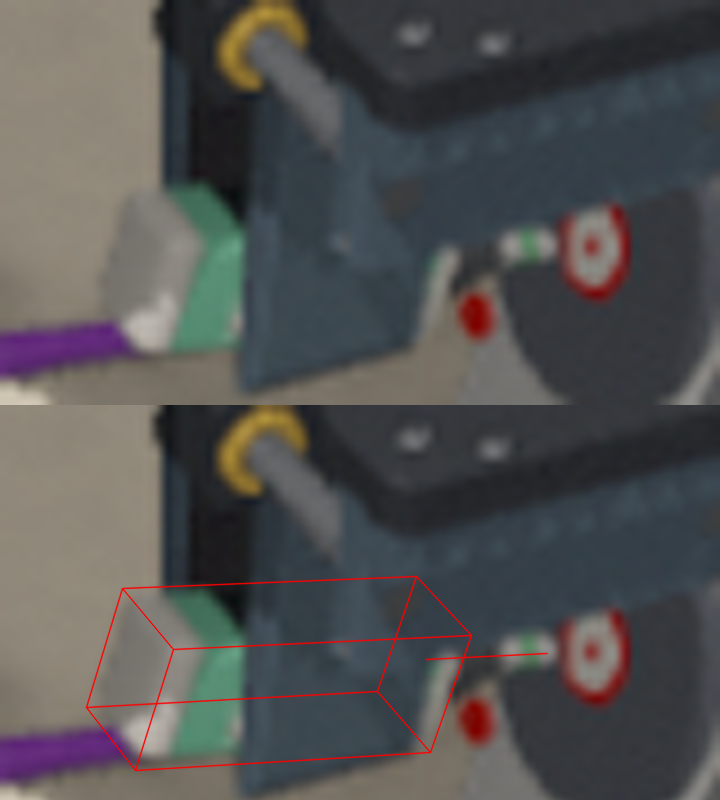

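>>> {"fn": "play_rows", "kwargs": {"motion": [[0.003,0,-0.002,0,0.1],[0.006,-0.001,-0.004,0,0.1],[0.008,-0.001,-0.0045,0,0.1],[0.008,-0.001,-0.0045,0,0.1],[0.008,-0.001,-0.0045,0,0.1],[0.008,-0.001,-0.0045,0,0.1],[0.008,-0.001,-0.0045,0,0.1],[0.008,-0.001,-0.0045,0,0.1]]}}

```text
time_s: 14.48
ee_pos: [509.8, 16.0, 89.3]
ee_rot: [61.0, 90.0, 46.1]
force: [-1.2, 0.0, -1.7]
gripper_width: 19.5
```

```bash
cat > look.py <<'E'
from ov import *
import sys
tag=sys.argv[1]
S=cam("scene"); Fs=[];Ps=[];Ts=[]
for i in range(5):
    st=sensors.state(); Fs.append(st["force"]);Ps.append(st["ee_pos"]);Ts.append(st["torque"]); f=grab_frame("scene")
img=f["img"]; cv2.imwrite(f"pics/s{tag}.png",img)
R=Ro.from_euler("xyz",st["ee_rot"],degrees=True).as_matrix()
n=np.array([.934,-.247,-.259])
print("t",st["time_s"],"P",np.mean(Ps,0).round(2),"F",np.mean(Fs,0).round(2),"sd",np.std(Fs,0).round(2),"F.n",round(np.mean(Fs,0)@n,2),"tq",np.mean(Ts,0).round(3),"jaw",np.degrees(np.arctan2(R[1,1],R[0,1])).round(2),"w",round(st["gripper_width"],2))
s=(np.mean(Ps,0),st["ee_rot"]);p=(2.8,1.5,14.2)
cv2.imwrite(f"pics/o{tag}.png",np.vstack([cv2.resize(img[220:260,335:405],None,fx=10,fy=10,interpolation=cv2.INTER_CUBIC),draw(img,S,p,s,(335,220,405,260),10)])[:800])
E
python3 look.py 11
```

```text
t 14.6833 P [509.76  15.98  89.32] F [-0.44 -0.16 -1.29] sd [0.54 0.46 0.34] F.n -0.04 tq [ 0.073 -0.123 -0.002] jaw 75.17 w 19.9
```

View pics/o11.png

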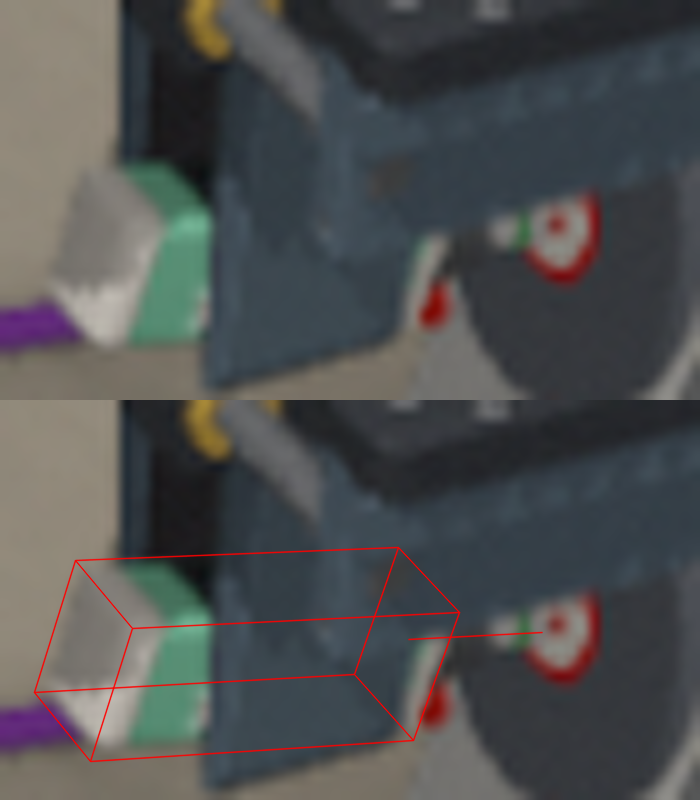

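>>> {"fn": "play_rows", "kwargs": {"motion": [[0.001,-0.0003,-0.0003,0,0.1],[0.002,-0.0005,-0.0005,0,0.1],[0.003,-0.0008,-0.0008,0,0.1],[0.0037,-0.001,-0.001,0,0.1],[0.0037,-0.001,-0.001,0,0.1],[0.0037,-0.001,-0.001,0,0.1],[0.0037,-0.001,-0.001,0,0.1],[0.0037,-0.001,-0.001,0,0.1]]}}

```text
time_s: 15.4
ee_pos: [513.4, 15.0, 88.3]
ee_rot: [163.1, 90.0, 148.2]
force: [-1.7, 0.8, 0.0]
gripper_width: 20.1
```

```bash
python3 look.py 12
```

```text
t 15.6 P [513.38  15.01  88.27] F [-0.88  0.65 -0.67] sd [0.52 0.19 0.59] F.n -0.8 tq [0.183 0.034 0.009] jaw 75.17 w 19.95
```

View pics/o12.png

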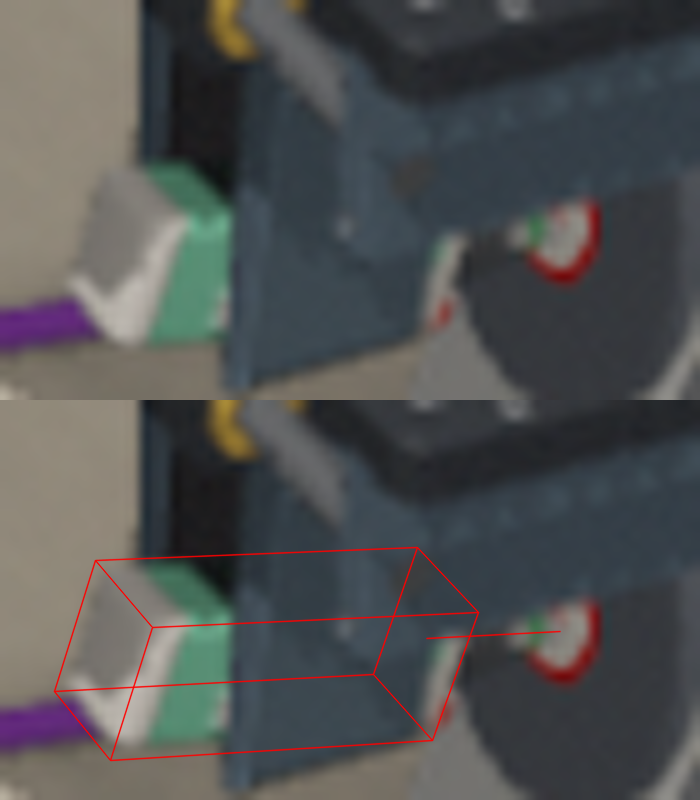

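>>> {"fn": "play_rows", "kwargs": {"motion": [[0.001,-0.0003,-0.0003,0,0.1],[0.0019,-0.0005,-0.0005,0,0.1],[0.0019,-0.0005,-0.0005,0,0.1],[0.0019,-0.0005,-0.0005,0,0.1],[0.0019,-0.0005,-0.0005,0,0.1],[0.0019,-0.0005,-0.0005,0,0.1],[0.0019,-0.0005,-0.0005,0,0.1],[0.0019,-0.0005,-0.0005,0,0.1]]}}

```text
time_s: 16.32
ee_pos: [515.3, 14.5, 87.8]
ee_rot: [156.4, 90.0, 141.6]
force: [-1.4, 1.0, -0.5]
gripper_width: 20.1
```

```bash
python3 look.py 13
```

```text
t 16.5167 P [515.33  14.49  87.76] F [-1.95  0.76  0.2 ] sd [0.46 0.44 0.45] F.n -2.06 tq [0.225 0.162 0.039] jaw 75.17 w 19.86
```

View pics/o13.png

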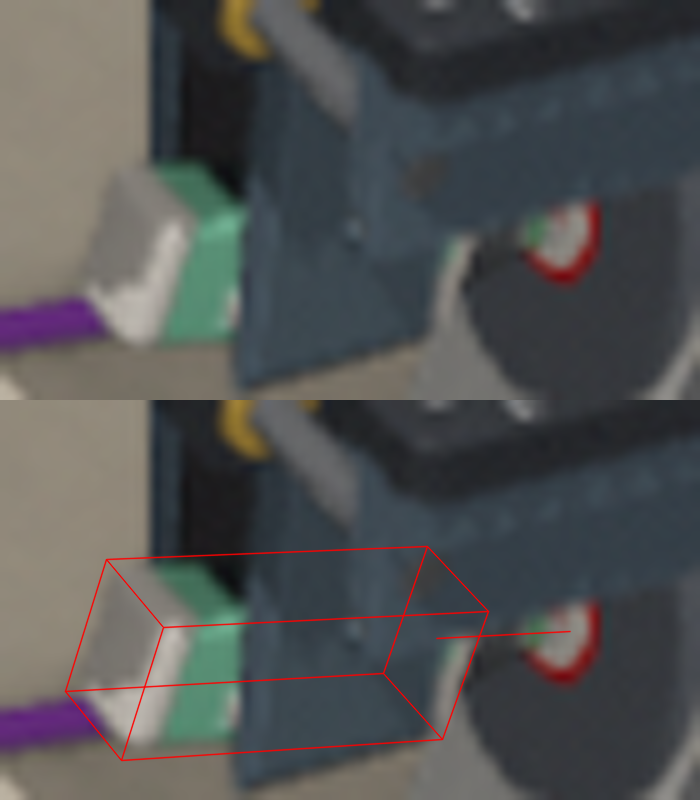

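>>> {"fn": "play_rows", "kwargs": {"motion": [[0.001,-0.0003,-0.0003,0,0.1],[0.002,-0.0005,-0.0005,0,0.1],[0.0021,-0.0006,-0.0006,0,0.1],[0.0021,-0.0006,-0.0006,0,0.1],[0.0021,-0.0006,-0.0006,0,0.1],[0.0021,-0.0006,-0.0006,0,0.1],[0.0021,-0.0006,-0.0006,0,0.1],[0.0021,-0.0006,-0.0006,0,0.1]]}}

```text
time_s: 17.23
ee_pos: [517.4, 13.9, 87.2]
ee_rot: [145.9, 90.0, 131.1]
force: [-2.0, 0.9, 1.7]
gripper_width: 20.2
```

```bash
python3 look.py 14
python3 - <<'E'
from h import *
img=cv2.imread("pics/s14.png"); cv2.imwrite("pics/s14c.png",cv2.resize(img[200:290,320:440],(800,600),interpolation=cv2.INTER_CUBIC))
E
```

```text
t 17.4333 P [517.45  13.89  87.17] F [-2.36  1.62  0.88] sd [0.22 0.8  0.44] F.n -2.83 tq [0.32  0.256 0.014] jaw 75.17 w 19.93
```

View pics/o14.png

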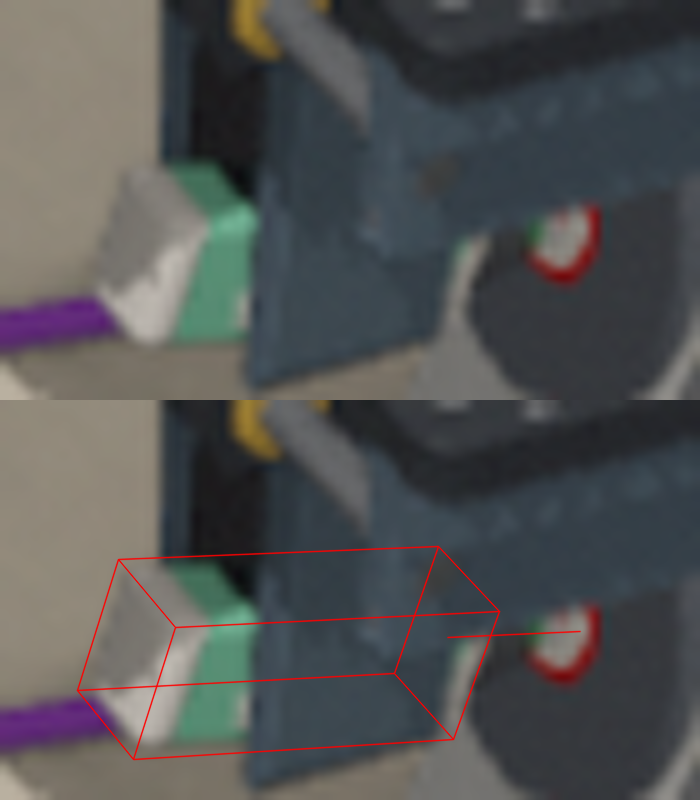

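View pics/s14c.png

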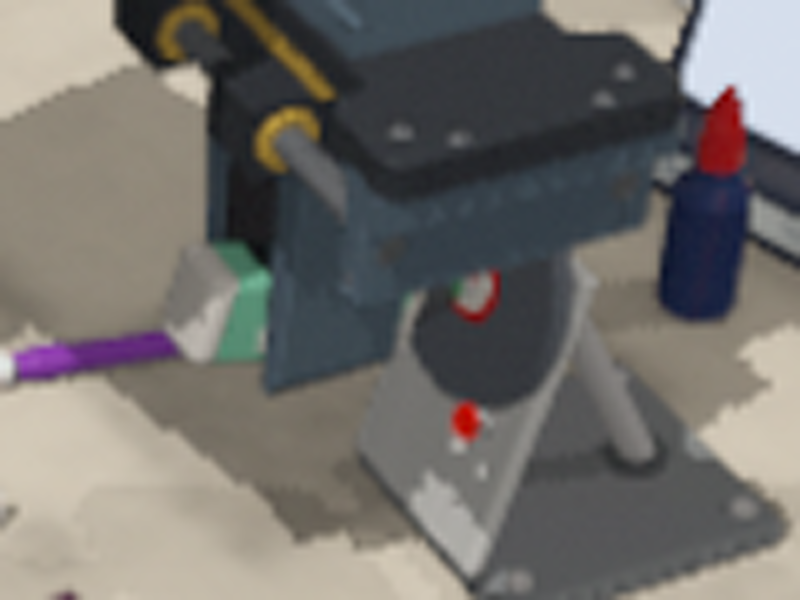

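Run:
```python
from fit import *
f,c,s=wshot("w15")
for n,im in (("w9",cv2.imread("pics/w9.png")),("w15",f["img"])):
    im=im.astype(int); g=im[:,316,1]-im[:,316,2]; I=im[:,316].sum(1)/3
    def cross(v,a,b,l):
        for r in range(a,b):
            if (v[r]-l)*(v[r+1]-l)<=0: return round(r+(l-v[r])/(v[r+1]-v[r]),1)
    o=dict(gs=cross(g,250,275,22),ws=cross(I,275,295,55),be=cross(g,350,366,28),ge=cross(g,366,378,24),fe=cross(I,376,386,120))
    print(n,o)
```

```text
t 17.48 p [517.5  13.9  87.2] rot [123.2   89.99 108.37] jaw 75.17 tilt [-1.  0. -0.] F [-2.74  1.24  0.39] w 19.7 q [  0.3  20.  107.5   0.   52.5 -74.9]
w9 {'gs': np.float64(262.6), 'ws': np.float64(284.3), 'be': np.float64(358.7), 'ge': np.float64(372.6), 'fe': np.float64(380.4)}
w15 {'gs': np.float64(262.6), 'ws': np.float64(284.3), 'be': np.float64(358.7), 'ge': np.float64(372.6), 'fe': np.float64(380.4)}
```

View pics/w15.png

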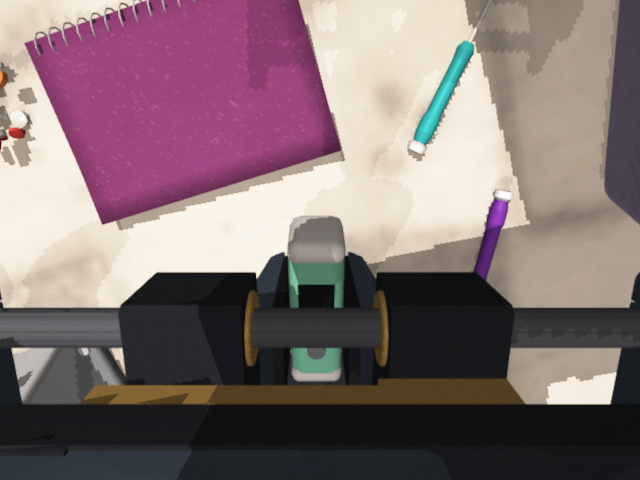

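```bash
python3 -c "
from h import *
print(job_done())"
```

```text
the job is handed in; nothing more can be done
None
```

I took the pale green gauge out of the tray and handed the job in at about 17.5 s. It is still held at 20 N, with its tip on the red mark and the plunger about half pressed.

The arm can only turn about the vertical. To get the 15° downward lean, I gripped the gauge more lightly and pressed its tail on the fixed tray's near rim, so it swivelled in the grip. I then restored the 20 N grip.

**Last checks:**

| Check | Result |
|---|---|
| Tip position | About 1 mm from the dot in the scene picture. It rests partly on a model fit, as the pressed tip blends into the white of the mark. |
| Yaw | Gauge at -14.8°; stand measured at about -14.8° (readings from -14.0° to -15.4°) |
| Lean | About 14° against the wanted 15°. The wrist picture gave 13.3° and the scene pictures 13.6–15.2°, so it may be 1–2° off. |
| Plunger | Force along the gauge axis 2.8 N, about 4.5 mm. Torque suggests about 4.2 mm and geometry up to 5.6 mm, all well short of the 10 mm stop. |
| Grip | Marks on the gauge sat at the same pixels before and after pressing, so it did not slip. |

The tools left in the tray, the notebook, the box of samples and the blue-marked stand were not touched, as far as the pictures and forces show. The top camera could not confirm the final contact because the arm hid it. In the wrist view the gripper hid the lens.

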